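Pack a set of test pieces into the firing tray

TASK

Pack the firing tray with one set of test pieces: lay the two long plain tiles flat and end to end along the middle of the tray's long bay, spread evenly over its length, then lay the long ribbed tile, rib up, along the same line on top of them so that it bridges their joint evenly, half on each. Stand the small cup upright in the tray's small bay. The two short tiles and the big cup are not part of this set: leave them where they are on the table.

Things in the scene. Friction and masses are not known exactly. Their poses are not given: they have to be found in the camera images.
- tray: Low open wooden tray fixed to the table; in mm: 112 (x) by 338 (y) by 24 high; walls and floor 6 thick. A cross wall centred at y = +70 parts it into a long bay (inside 230 long, 100 wide, centre y = -48) and a small bay (90 by 100, centre y = +118). Two long tiles spread evenly in the long bay have centres at y = -103 and +7. Origin: centre of the underside; y along its length, roughly the world y.
- plain_long_1: Long plain tile, a flat bar 100 mm long, 36 mm wide, 16 mm thick, smooth top. Unglazed red-brown terracotta. Origin: centre of the underside; x along the length, y across the width, z up. The same as plain_long_2; either may lie at either end.
- plain_long_2: Long plain tile, the same as plain_long_1: 100 mm long, 36 mm wide, 16 mm thick. Unglazed red-brown terracotta. Origin: centre of the underside; x along the length, y across the width, z up.
- ribbed_long: Long ribbed tile: bar 100 mm long, 36 mm wide, 16 mm thick, with one raised rib 10 mm wide and 10 mm high along the middle of its top (rib 84 mm long; 26 mm high in all). Unglazed red-brown terracotta. Origin: centre of the underside; x along the length, y across the width, z up.
- plain_short: Short plain tile, a look-alike to leave: 60 mm long, 36 mm wide, 16 mm thick. Unglazed red-brown terracotta. Origin: centre of the underside; x along the length, y across the width, z up.
- ribbed_short: Short ribbed tile, a look-alike to leave: 60 mm long, 36 mm wide, 16 mm thick, with a rib 10 mm wide and 10 mm high (26 mm high in all). Unglazed red-brown terracotta. Origin: centre of the underside; x along the length, y across the width, z up.
- small_cup: Small straight-sided open terracotta cup, outside diameter 46 mm, height 50 mm, wall 4 mm, standing upright. Origin: centre of the underside, z up.
- big_cup: Big straight-sided open terracotta cup, a look-alike to leave: outside diameter 68 mm, height 50 mm, standing upright. Origin: centre of the underside, z up.
There are look-alikes about, which are no part of the job. Leave any green look-alike of the ribbed_long alone. Leave any yellow look-alike of the small_cup alone.

How it is judged:
By the outcome, as a careful person would: the job done as asked, in the order asked, and still so for the second after the job is handed in, with the robot touching nothing.
It also fails if it takes over 99 s, if anything falls off the work surface, if the arm or the gripper's body presses on something with over 40 N, if the wrist force passes 120 N, or if a joint passes its speed limit or range.

ROBOT

A 6-joint arm with a two-finger parallel gripper is mounted at the origin on the work surface. World frame = base frame: x ahead of the robot, y to its left, z up, the work surface at z = 0. Lengths are in m, angles in rad, forces in N, time in s.
With the tool pointing down it reaches from about 0.3 to 0.875 m from the base axis. Payload 6.4 kg.
Tool frame: the origin (TCP) lies midway between the tips of the shut fingers; the grasp point (between the pads) lies 19 mm behind it; z points along the fingers, y is the direction in which the jaws open and shut (so a half turn about z gives the same grasp; the last joint's range is limited). The gripper opens to 85 mm and grips with 20 to 120 N. Pads are 22 mm wide; open, the fingers measure 114 mm over their backs; the gripper's body (76 mm by 85 mm) begins 54 mm behind the grasp point. The pads swing forward as they close: fully open they stand 13 mm farther back than shut.
Start: joints at [-1.503, 0.181, 1.607, -0, 1.354, -0.206], TCP at [0.155, -0.554, 0.21] pointing down, gripper open.
Joint ranges: [-2.99, 2.99], [-0.89, 2.07], [0.3, 2.58], [-1.14, 4.28], [0, 2.63], [-3.12, 3.12]. Speed limits (rad/s): [2.57, 2.57, 3.01, 3.14, 3.14, 3.14].

INTERFACE

Orientations are given as a unit quaternion [w, x, y, z].
In Python, from bench import ctrl gives the robot as it stands.
- The arm moves only by the tool apply_moves, never from a script. Its argument "plan" is a list of rows, each an object with "translation": the shift along the tool's x, y, z in m, a list of three; "angular": the turn, a rotation vector about the tool's x, y, z in rad, a list of three; "hand": the finger opening in m, from 0 to 0.0854. In form: [{"translation": [x, y, z], "angular": [rx, ry, rz], "hand": hand}, ...]. A call has 1 to 10 rows; each row shifts and turns the commanded pose from where the row before left it, along the tool's axes as they then stand; what a row does not reach is not made up. A row lasts 1/8 s, in which the tool goes at most 62.5 mm and 10.7 degrees, less where a joint would pass 70% of its speed; a pose out of reach is approached as far as the arm can. A call with a gripper value outside its range is refused whole. The fingers move at their own pace and stop on an object; the grip force is fixed at half the most. Time passes only in rows, so rows that do not move let the fingers close. It gives the time, the measured TCP pose, the force and the opening at its end, in the units of the state.
- ctrl.get_obs(): the state, without advancing time (a new reading comes with each control period).
- ctrl.camera(name): name is "scene" or "side" or "wrist"; returns a dict with "img" (420x560x3 uint8, red, green, blue), "K" (3x3 intrinsics, pixels), "eye" and "orientation" of the camera in the world. Camera axes: x right, y up, looking along -z (the intrinsics and any distortion apply to the point x, -y, -z); pixel columns grow to the right and rows downward; lengths in m; the calibration is good to about 2 mm. A picture is of the moment at which its call begins. There is no depth.
- ctrl.hand_in(): hands the job in, once; it reports no verdict.
The state is a dict: "time_s": time; "q": joint angles; "dq": joint speeds; "joint_efforts": joint torques, N m; "eef_pos": TCP position; "eef_rot": TCP orientation; "wrist_force": force on the tool from outside, world axes, zero at the start; "torque": the same for the moment, N m; "opening": opening from 0.0 (shut) to 1.0 (fully open).
Only numpy, scipy, OpenCV 4.12 (cv2) and the standard library are available. Lean on these libraries where they do the work, as an engineer would, in place of code of your own. Each camera call takes 0.05 s, during which the arm holds its last target.

## Working session

There is one attempt and no reset: what is moved stays moved. The work goes in short steps, Python scripts to look and compute and a tool call to move; the robot and the scene stay as the last step left them, time stands still between calls to the robot, and variables do not carry over. Pictures are saved under pics/ and viewed, and the job is handed in when it is done.

Besides the shell and the picture viewer there is one more tool, called after "Request:" as name(argument=value, ...), one argument or row to a line, values as JSON. apply_moves: Moves the arm, as the interface text tells. Its arguments: {"type":"object","properties":{"plan":{"type":"array","items":{"type":"object","properties":{"translation":{"type":"array","items":{"type":"number"}},"angular":{"type":"array","items":{"type":"number"}},"hand":{"type":"number"}}}}},"required":["plan"]}

```bash
ls; mkdir -p pics; python3 - <<'E'
from bench import ctrl
import cv2
o=ctrl.get_obs(); print({k:o[k] for k in('time_s','eef_pos','eef_rot','opening','wrist_force')})
for n in('scene','side','wrist'):
    c=ctrl.camera(n); cv2.imwrite(f'pics/a_{n}.png',c['img'][:,:,::-1]); print(n,c['K'],c['eye'],c['orientation'],[k for k in c])
E
```

```text
pics
{'time_s': 0.0, 'eef_pos': array([ 0.15544489, -0.55297023,  0.20955381]), 'eef_rot': array([-8.98500624e-04,  9.90640572e-01,  1.36493395e-01,  5.10388741e-05]), 'opening': 1.0022447492426927, 'wrist_force': array([-0.34310533, -0.05131099, -0.43869612])}
scene [[414.95705492   0.         280.1895817 ]
 [  0.         414.95705492 206.70293936]
 [  0.           0.           1.        ]] [ 0.94906412 -0.45132285  0.94559946] [0.91977429 0.25205959 0.07570802 0.2911177 ] ['img', 'K', 'eye', 'orientation']
side [[396.5437424    0.         277.97914832]
 [  0.         396.5437424  204.87088836]
 [  0.           0.           1.        ]] [0.33755078 0.910367   0.6674206 ] [-0.12989061 -0.08194309  0.46552477  0.87160797] ['img', 'K', 'eye', 'orientation']
wrist [[340.38790163   0.         277.15116446]
 [  0.         340.38790163 206.40229133]
 [  0.           0.           1.        ]] [ 0.22475645 -0.53401116  0.37323927] [ 0.7890434  -0.1123977   0.08660696 -0.59772611] ['img', 'K', 'eye', 'orientation']
```

View pics/a_scene.png

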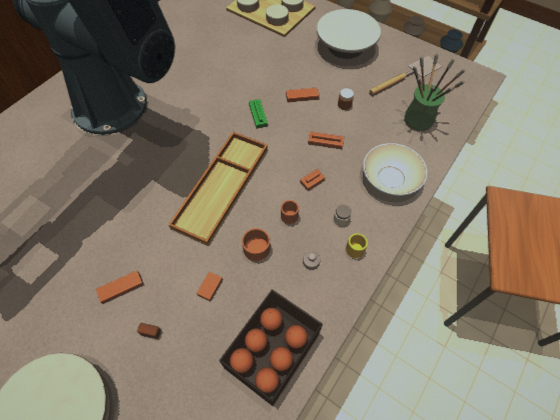

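View pics/a_side.png

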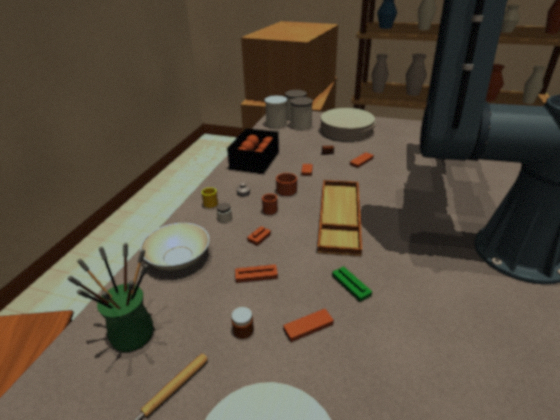

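View pics/a_wrist.png

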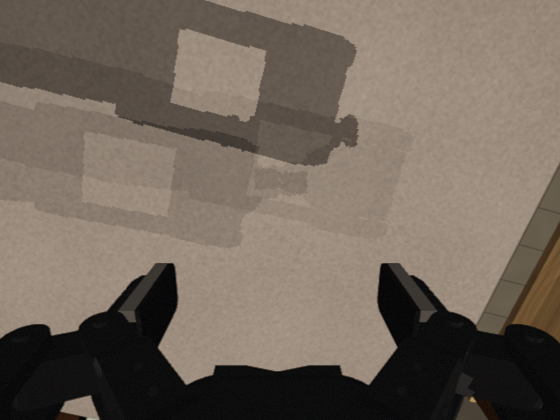

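```bash
cat > h.py <<'E'
import numpy as np,cv2
from scipy.spatial.transform import Rotation as R
from scipy.optimize import minimize
from bench import ctrl
def rot(q): return R.from_quat([q[1],q[2],q[3],q[0]]).as_matrix()
class Cam:
    def __init__(s,n):
        c=ctrl.camera(n); s.img=c['img']; s.K=c['K']; s.e=np.array(c['eye']); s.R=rot(c['orientation'])
    def proj(s,P):
        p=(np.atleast_2d(P)-s.e)@s.R; p=p*[1,-1,-1]; q=p@s.K.T; return q[:,:2]/q[:,2:]
    def ray(s,uv,z):
        d=np.linalg.inv(s.K)@[uv[0],uv[1],1]; d=s.R@(d*[1,-1,-1]); return s.e+d*(z-s.e[2])/d[2]
def redmask(img,lo=(0,110,90),hi=(12,255,255)):
    h=cv2.cvtColor(img,cv2.COLOR_RGB2HSV)
    return cv2.inRange(h,lo,hi)
def blobs(m,mina=60):
    n,l,st,c=cv2.connectedComponentsWithStats(m)
    return [(c[i],st[i],(l==i).astype(np.uint8)) for i in range(1,n) if st[i][4]>=mina]
def boxpts(L,W,H,rib=0,x=0,y=0,yaw=0,z0=0,rl=.084):
    P=[[a*L/2,b*W/2,h] for a in(-1,1) for b in(-1,1) for h in(0,H)]
    if rib: P+=[[a*rl/2,b*.005,H+rib] for a in(-1,1) for b in(-1,1)]
    P=np.array(P); c,s=np.cos(yaw),np.sin(yaw)
    return P@np.array([[c,s,0],[-s,c,0],[0,0,1]])+[x,y,z0]
def cylpts(r,H,x,y,z0=0):
    t=np.linspace(0,2*np.pi,40,endpoint=False)
    return np.array([[x+r*np.cos(a),y+r*np.sin(a),z0+h] for a in t for h in(0,H)])
S=8
def silh(cam,P,box):
    x0,y0,w,h=box
    hull=cv2.convexHull(((cam.proj(P)+.5-[x0,y0])*S).astype(np.float32))
    m=np.zeros((h*S,w*S),np.uint8); cv2.fillConvexPoly(m,np.round(hull).astype(np.int32),1); return m
def fit(views,gen,p0):
    """views: list of (cam, mask full)"""
    pre=[]
    for cam,m in views:
        x,y,w,h=cv2.boundingRect(m); b=(x-8,y-8,w+16,h+16)
        sub=m[b[1]:b[1]+b[3],b[0]:b[0]+b[2]]
        hull=cv2.convexHull(cv2.findNonZero(cv2.resize(sub,None,fx=S,fy=S,interpolation=cv2.INTER_NEAREST)))
        mm=np.zeros((b[3]*S,b[2]*S),np.uint8);cv2.fillConvexPoly(mm,hull,1);pre.append((cam,mm,b))
    def cost(p):
        c=0
        for cam,mm,b in pre:
            s=silh(cam,gen(p),b); c+=1-(s&mm).sum()/max(1,(s|mm).sum())
        return c/len(pre)
    p0=np.array(p0,float); d=np.array([.012,.012,.25])[:len(p0)]
    sx=np.vstack([p0]+[p0+np.eye(len(p0))[i]*d for i in range(len(p0))])
    r=minimize(cost,p0,method='Nelder-Mead',options=dict(initial_simplex=sx,xatol=1e-4,fatol=1e-4))
    sx=np.vstack([r.x]+[r.x-np.eye(len(p0))[i]*d*.4 for i in range(len(p0))])
    r=minimize(cost,r.x,method='Nelder-Mead',options=dict(initial_simplex=sx,xatol=1e-4,fatol=1e-4))
    return r.x,r.fun
E
python3 - <<'E'
from h import *
for n in('scene','side'):
    c=Cam(n); 
    for cc,st,m in blobs(redmask(c.img)): 
        p=c.ray(cc,.01); hsv=cv2.cvtColor(c.img,cv2.COLOR_RGB2HSV)[m>0].mean(0)
        print(n,cc.round(),st,p.round(3),hsv.round())
c=Cam('scene');im=c.img[:,:,::-1]
a=cv2.resize(im[70:260,180:400],None,fx=3.6,fy=3,interpolation=cv2.INTER_CUBIC) ; cv2.imwrite('pics/b1.png',a)
a=cv2.resize(im[260:350,80:240],None,fx=4,fy=4,interpolation=cv2.INTER_CUBIC) ; cv2.imwrite('pics/b2.png',a)
E
```

```text
scene [302.  93.] [286  88  33  11 292] [0.457 0.381 0.01 ] [ 10. 157. 167.]
scene [326. 139.] [308 132  36  15 326] [0.615 0.269 0.01 ] [ 10. 152. 158.]
scene [312. 178.] [300 169  25  20 258] [0.658 0.129 0.01 ] [ 10. 151. 160.]
scene [523. 242.] [ 487  186   73  118 6880] [1.194 0.272 0.01 ] [ 12. 160. 163.]
scene [289. 209.] [281 200  18  16 132] [0.661 0.013 0.01 ] [ 10. 147. 143.]
scene [256. 243.] [242 228  28  26 407] [ 0.649 -0.117  0.01 ] [ 10. 151. 157.]
scene [118. 286.] [ 96 271  46  31 654] [ 0.452 -0.391  0.01 ] [ 10. 156. 170.]
scene [209. 285.] [197 272  25  28 384] [ 0.625 -0.268  0.01 ] [ 10. 153. 171.]
scene [271. 318.] [261 308  21  22 360] [ 0.789 -0.247  0.01 ] [  9. 162. 150.]
scene [147. 329.] [137 323  21  13 170] [ 0.578 -0.425  0.01 ] [ 10. 150. 117.]
scene [296. 336.] [285 325  22  23 389] [ 0.856 -0.247  0.01 ] [  9. 163. 149.]
scene [255. 339.] [245 329  22  22 384] [ 0.789 -0.305  0.01 ] [  9. 163. 149.]
scene [281. 358.] [270 347  22  24 409] [ 0.856 -0.305  0.01 ] [  9. 164. 149.]
scene [241. 360.] [230 348  22  25 417] [ 0.788 -0.357  0.01 ] [  9. 162. 149.]
scene [266. 379.] [255 367  23  25 446] [ 0.856 -0.357  0.01 ] [  9. 162. 149.]
side [249. 142.] [240 135  18  15 148] [ 0.898 -0.425  0.01 ] [  9. 196. 125.]
side [264. 144.] [256 137  16  15  98] [ 0.836 -0.425  0.01 ] [  9. 195. 124.]
side [361. 158.] [350 152  24  13 157] [ 0.454 -0.402  0.01 ] [  9. 178. 141.]
side [306. 168.] [301 163  12  10 107] [ 0.626 -0.278  0.01 ] [  9. 171. 143.]
side [259. 234.] [247 226  24  16 212] [0.659 0.119 0.01 ] [  9. 182. 129.]
side [256. 271.] [235 264  43  15 449] [0.616 0.26  0.01 ] [  9. 183. 134.]
side [308. 323.] [283 308  51  30 740] [0.459 0.374 0.01 ] [  9. 187. 149.]
side [ 26. 342.] [   0  311   73   87 3247] [0.987 0.582 0.01 ] [ 12. 190. 132.]
```

View pics/b1.png

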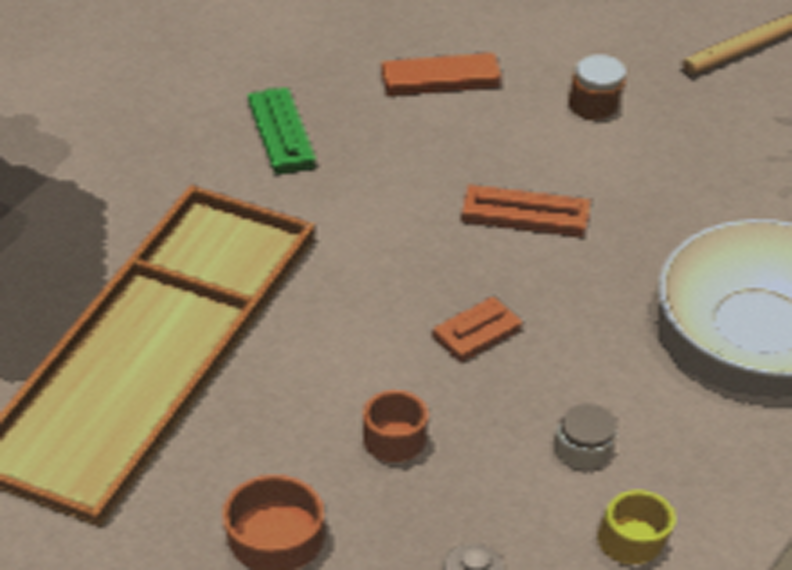

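View pics/b2.png

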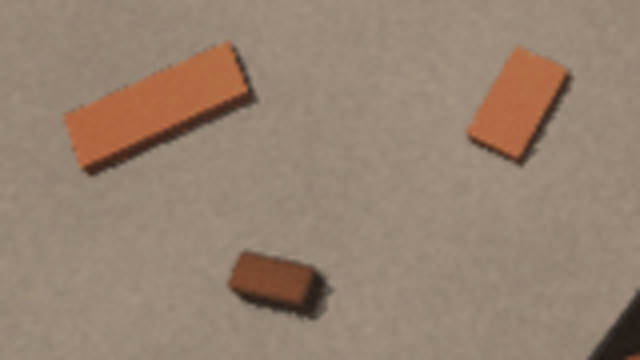

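The pictures show these candidates, in scene pixels:
- **Long plain tiles:** (302,94) and (119,287). Both are about 100 mm long. The plain tile at (209,286) is the short one.
- **Ribbed tiles:** (326,139) is the long terracotta one. (312,179) is short and (258,113) is green, so both stay.
- **Cups:** (290,211) is the small terracotta cup. (256,244) is the big one and (357,244) is yellow.
- **Other:** the dark block at (148,330) is clutter.

Next I fit the poses.

```bash
cat > fit1.py <<'E'
from h import *
c=Cam('scene'); s=Cam('side')
ms=redmask(c.img,(0,110,40),(14,255,255)); md=redmask(s.img,(0,120,30),(14,255,255))
cv2.imwrite('pics/m.png',ms);cv2.imwrite('pics/m2.png',md)
def at(cam,m,P):
    uv=cam.proj(P)[0]; b=blobs(m,30); i=min(b,key=lambda t:np.hypot(*(t[0]-uv))); return i[2],i[0],i[1]
for name,(x,y),yaw,rib in [('plainA',(.457,.378),1.8,0),('plainB',(.453,-.397),1.2,0),('ribL',(.615,.265),1.2,.01)]:
    a,b=at(c,ms,[x,y,.01]),at(s,md,[x,y,.01])
    for nm,V in (('both',[(c,a[0]),(s,b[0])]),('sc',[(c,a[0])]),('sd',[(s,b[0])])):
        best=min((fit(V,lambda p:boxpts(.1,.036,.016,rib,p[0],p[1],p[2]),[x,y,yy]) for yy in np.arange(0,3.1,.5)),key=lambda t:t[1])
        print(name,nm,best[0].round(4),round(best[1],3))
x,y=.66,.013
a,b=at(c,ms,[x,y,.025]),at(s,md,[x,y,.025]); print(a[2],b[2])
for V in ([(c,a[0]),(s,b[0])],[(c,a[0])],[(s,b[0])]):
    r=fit(V,lambda p:cylpts(.023,.05,*p),[x,y]); print('cup',r[0].round(4),round(r[1],3))
x,y=.65,-.117
a,b=at(c,ms,[x,y,.025]),at(s,md,[x,y,.025])
r=fit([(c,a[0]),(s,b[0])],lambda p:cylpts(.034,.05,*p),[x,y]); print('bigcup',r)
# tray: wooden rim colour; hue orange/yellow
for nm,cam in(('scene',c),('side',s)):
    h=cv2.cvtColor(cam.img,cv2.COLOR_RGB2HSV)
    m=cv2.inRange(h,(8,90,30),(32,255,255)); m[:,:]=m
    m=cv2.morphologyEx(m,cv2.MORPH_CLOSE,np.ones((3,3)))
    p=cam.proj([.45,0,.01])[0]
    t=sorted(blobs(m,800),key=lambda t:np.hypot(*(t[0]-p)))[0]; print(nm,p,t[0],t[1])
    cam.tm=t[2]
    cv2.imwrite(f'pics/t_{nm}.png',t[2]*255)
for nm,V in (('both',[(c,c.tm),(s,s.tm)]),('sc',[(c,c.tm)]),('sd',[(s,s.tm)])):
    p0=c.ray(cv2.minAreaRect(cv2.findNonZero(c.tm))[0],.02)
    r=min((fit(V,lambda p:boxpts(.112,.338,.024,0,*p),[p0[0],p0[1],y]) for y in(-.2,0,.2)),key=lambda t:t[1]); print('tray',nm,r[0].round(4),round(r[1],3))
E
python3 fit1.py
```

```text
plainA both [0.4582 0.3767 0.7424] 0.06
plainA sc [0.4595 0.3787 0.7329] 0.035
plainA sd [0.4574 0.375  0.7565] 0.021
plainB both [ 0.4539 -0.3915  1.1062] 0.103
plainB sc [ 0.4537 -0.3905  4.2403] 0.028
plainB sd [ 0.4531 -0.3991  1.0985] 0.078
ribL both [0.6151 0.2648 0.4557] 0.071
ribL sc [0.6154 0.2661 0.4303] 0.035
ribL sd [0.6143 0.2628 3.5721] 0.028
[281 200  18  24 354] [262 193  15  22 279]
cup [ 0.6707 -0.0026] 0.113
cup [ 0.6699 -0.0009] 0.068
cup [ 0.6713 -0.0102] 0.096
bigcup (array([ 0.65576697, -0.12509754]), np.float64(0.07632573375172963))
scene [223.00551438 173.6577424 ] [218.01398176 188.09929078] [ 168  132   99  114 4935]
side [343.14159635 221.1020392 ] [339.86812838 218.54273912] [ 317  179   46   77 3147]
tray both [ 0.4672 -0.0323  0.1734] 0.052
tray sc [ 0.4668 -0.0319  0.1678] 0.031
tray sd [ 0.4665 -0.0338  0.1741] 0.07
```

```bash
cat >> h.py <<'E'
def pose():
    o=ctrl.get_obs(); return np.array(o['eef_pos']),rot(o['eef_rot']),o
def psi_of(Rm): return np.arctan2(Rm[1,0],Rm[0,0])
def Rd(psi): return R.from_euler('z',psi).as_matrix()@np.diag([1,-1,-1.])
def go(x,y,z,psi):
    p,Rm,o=pose()
    t=Rd(psi); a=R.from_matrix(Rm.T@t).as_rotvec()
    print('t',round(o['time_s'],2),'pos',p.round(4),'psi',round(psi_of(Rm),4),'open',round(o['opening'],3),'F',np.round(o['wrist_force'],1),'q',np.round(o['q'],2))
    d=np.array([x,y,z])-p
    print(' turn(tool) ',a.round(4),' shift before turn',(Rm.T@d).round(4),' shift after turn',(t.T@d).round(4))
E
python3 -c "
from h import *
go(.4537,-.392,.15,1.106)"
```

```text
t 0.4 pos [ 0.1555 -0.5535  0.2104] psi 0.2738 open 0.997 F [0.1 1.2 0.1] q [-1.5   0.18  1.61  0.    1.35 -0.21]
 turn(tool)  [-2.000e-04 -1.000e-04 -8.322e-01]  shift before turn [ 0.3308 -0.0749  0.0604]  shift after turn [0.2781 0.1942 0.0604]
```

Request:
apply_moves(
  plan=[
    {"translation": [0,0,0],"angular": [0,0,-0.1664],"hand": 0.06},
    {"translation": [0,0,0],"angular": [0,0,-0.1664],"hand": 0.06},
    {"translation": [0,0,0],"angular": [0,0,-0.1664],"hand": 0.06},
    {"translation": [0,0,0],"angular": [0,0,-0.1664],"hand": 0.06},
    {"translation": [0,0,0],"angular": [0,0,-0.1664],"hand": 0.06},
  ],
)

```text
time_s: 1.02
eef_pos: [0.1555, -0.5536, 0.2105]
eef_rot: [-0.0, 0.85, 0.528, 0.0]
wrist_force: [-0.1, -0.3, -0.4]
opening: 0.703
```

Request:
apply_moves(
  plan=[
    {"translation": [0.0397,0.0277,0.0086],"angular": [0,0,0],"hand": 0.06},
    {"translation": [0.0397,0.0277,0.0086],"angular": [0,0,0],"hand": 0.06},
    {"translation": [0.0397,0.0277,0.0086],"angular": [0,0,0],"hand": 0.06},
    {"translation": [0.0397,0.0277,0.0086],"angular": [0,0,0],"hand": 0.06},
    {"translation": [0.0397,0.0277,0.0086],"angular": [0,0,0],"hand": 0.06},
    {"translation": [0.0397,0.0277,0.0086],"angular": [0,0,0],"hand": 0.06},
    {"translation": [0.0397,0.0277,0.0086],"angular": [0,0,0],"hand": 0.06},
    {"translation": [0,0,0],"angular": [0,0,0],"hand": 0.06},
  ],
)

```text
time_s: 2.02
eef_pos: [0.4555, -0.3896, 0.1493]
eef_rot: [-0.001, 0.85, 0.527, 0.0]
wrist_force: [-0.1, -0.0, -0.0]
opening: 0.699
```

```bash
python3 -c "
from h import *
go(.4537,-.392,.15,1.106)
c=Cam('wrist'); im=c.img[:,:,::-1].copy()
for z in(0.0,.016):
  pass
P=boxpts(.1,.036,.016,0,.4537,-.392,1.106)
for u in c.proj(P): cv2.circle(im,tuple(int(v) for v in u),3,(255,0,0),-1)
cv2.imwrite('pics/w1.png',im)
m=redmask(c.img,(0,110,40),(14,255,255))
b=max(blobs(m),key=lambda t:t[1][4]); print(b[0],b[1])
for yaw in(1.106,):
  print(fit([(c,b[2])],lambda p:boxpts(.1,.036,.016,0,*p),[.4537,-.392,1.1]))
"
```

```text
t 2.02 pos [ 0.4555 -0.3896  0.1493] psi 1.1102 open 0.699 F [-0.1 -0.  -0. ] q [-0.91  0.29  1.6   0.    1.25 -0.45]
 turn(tool)  [-0.0011 -0.0013  0.0042]  shift before turn [-0.003  -0.0006 -0.0007]  shift after turn [-0.003  -0.0006 -0.0007]
[276.33325667 187.27161914] [ 256  134   42  109 4348]
(array([ 0.45447836, -0.39018279,  1.10090391]), np.float64(0.021872792626022597))
```

View pics/w1.png

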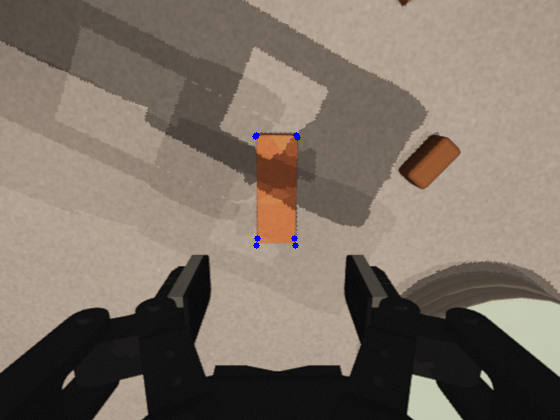

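Request:
apply_moves(
  plan=[
    {"translation": [-0.0008,0.0,0.045],"angular": [0,0,0.009],"hand": 0.06},
    {"translation": [0,0,0.045],"angular": [0,0,0],"hand": 0.06},
    {"translation": [0,0,0.035],"angular": [0,0,0],"hand": 0.06},
    {"translation": [0,0,0.02],"angular": [0,0,0],"hand": 0.06},
    {"translation": [0,0,0],"angular": [0,0,0],"hand": 0.06},
  ],
)

```text
time_s: 2.7
eef_pos: [0.4519, -0.3927, 0.0043]
eef_rot: [-0.001, 0.854, 0.521, -0.0]
wrist_force: [-0.0, 0.0, 0.5]
opening: 0.704
```

```bash
python3 -c "
from h import *
go(.4543,-.3905,.004,1.101)
c=Cam('wrist'); im=c.img[:,:,::-1].copy()
cv2.imwrite('pics/w2.png',im)"
```

```text
t 2.7 pos [ 0.4519 -0.3927  0.0043] psi 1.0959 open 0.704 F [-0.   0.   0.5] q [-0.91  0.49  1.67 -0.    0.99 -0.44]
 turn(tool)  [-0.0023 -0.0009 -0.0051]  shift before turn [0.003  0.0012 0.0003]  shift after turn [0.003  0.0012 0.0003]
```

View pics/w2.png

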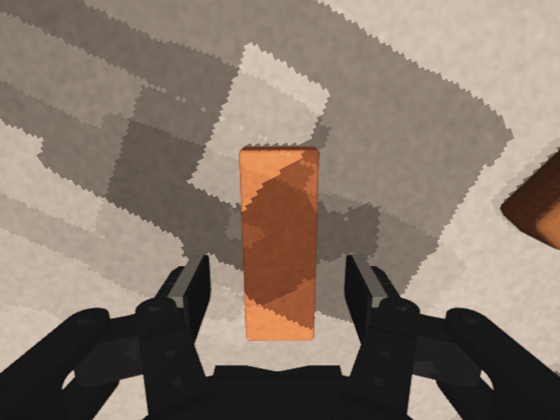

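```bash
python3 -c "
from h import *
go(.4543,-.3905,.004,1.101);ctrl.camera('wrist')
go(.4543,-.3905,.004,1.101);c=Cam('wrist')
go(.4543,-.3905,.004,1.101)
m=redmask(c.img,(0,110,20),(16,255,255))
b=max(blobs(m),key=lambda t:t[1][4]); print(b[0],b[1])
print(fit([(c,b[2])],lambda p:boxpts(.1,.036,.016,0,*p),[.4537,-.392,1.1]))
"
```

```text
t 2.75 pos [ 0.4528 -0.3936  0.0057] psi 1.096 open 0.704 F [0.5 0.4 0.6] q [-0.91  0.49  1.66 -0.    0.99 -0.44]
 turn(tool)  [ 0.0001  0.0002 -0.005 ]  shift before turn [ 0.0034 -0.0001  0.0017]  shift after turn [ 0.0034 -0.0001  0.0017]
t 2.8 pos [ 0.4535 -0.3941  0.0066] psi 1.0963 open 0.702 F [ 0.4 -0.3  0.1] q [-0.91  0.49  1.66 -0.    0.99 -0.44]
 turn(tool)  [ 0.0018  0.0009 -0.0047]  shift before turn [ 0.0035 -0.0009  0.0026]  shift after turn [ 0.0036 -0.0009  0.0026]
t 2.85 pos [ 0.4538 -0.3943  0.0071] psi 1.0965 open 0.7 F [ 0.1 -1.6  0.7] q [-0.91  0.49  1.66 -0.    0.99 -0.44]
 turn(tool)  [ 0.0027  0.0013 -0.0045]  shift before turn [ 0.0036 -0.0013  0.0031]  shift after turn [ 0.0036 -0.0013  0.0031]
[274.89465038 237.85993858] [  235   145    79   192 14001]
(array([ 0.45462106, -0.39029169,  1.1022213 ]), np.float64(0.010730448560428596))
```

Request:
apply_moves(
  plan=[
    {"translation": [0.0036,-0.001,0.004],"angular": [0,0,-0.005],"hand": 0.06},
    {"translation": [0,0,0],"angular": [0,0,0],"hand": 0.06},
    {"translation": [0,0,0],"angular": [0,0,0],"hand": 0.06},
  ],
)

```text
time_s: 3.22
eef_pos: [0.454, -0.3892, 0.0016]
eef_rot: [0.0, 0.852, 0.524, 0.0]
wrist_force: [-0.3, -0.4, -0.9]
opening: 0.708
```

```bash
python3 -c "
from h import *
go(.4545,-.3903,.004,1.102)
"
```

```text
t 3.23 pos [ 0.454  -0.3892  0.0016] psi 1.1021 open 0.708 F [-0.3 -0.4 -0.9] q [-0.91  0.49  1.67 -0.    0.98 -0.44]
 turn(tool)  [0.0005 0.0002 0.0001]  shift before turn [-0.0008  0.0009 -0.0024]  shift after turn [-0.0008  0.0009 -0.0024]
```

Request:
apply_moves(
  plan=[
    {"translation": [-0.0005,0.0005,-0.001],"angular": [0,0,0],"hand": 0.045},
    {"translation": [0,0,0],"angular": [0,0,0],"hand": 0.02},
    {"translation": [0,0,0],"angular": [0,0,0],"hand": 0.02},
    {"translation": [0,0,0],"angular": [0,0,0],"hand": 0.02},
    {"translation": [0,0,0],"angular": [0,0,0],"hand": 0.02},
  ],
)

```text
time_s: 3.85
eef_pos: [0.454, -0.3899, 0.0023]
eef_rot: [-0.0, 0.852, 0.523, 0.0]
wrist_force: [-0.2, 0.8, 1.3]
opening: 0.234
```

```bash
python3 -c "
from h import *
go(.4545,-.3903,.004,1.102)
c=Cam('wrist'); im=c.img[:,:,::-1].copy()
cv2.imwrite('pics/w3.png',im)
m=redmask(c.img,(0,110,20),(16,255,255))
b=max(blobs(m),key=lambda t:t[1][4]); print(b[0],b[1])
print(fit([(c,b[2])],lambda p:boxpts(.1,.036,.016,0,*p),[.4537,-.392,1.1]))
"
```

```text
t 3.85 pos [ 0.454  -0.3899  0.0023] psi 1.1017 open 0.234 F [-0.2  0.8  1.3] q [-0.91  0.49  1.67  0.    0.98 -0.44]
 turn(tool)  [-0.0001 -0.     -0.0003]  shift before turn [-0.0002  0.0006 -0.0017]  shift after turn [-0.0002  0.0006 -0.0017]
[277.58138402 241.99187784] [  238   155    81   194 12312]
(array([ 0.45438504, -0.39064277,  1.10080106]), np.float64(0.015232994693841984))
```

View pics/w3.png

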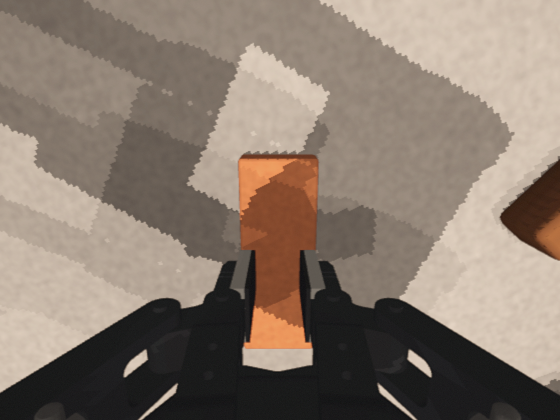

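```bash
python3 -c "
from h import *
c=Cam('scene'); s=Cam('side')
a=c.img[200:340,60:240,::-1]; b=s.img[110:200,300:440,::-1]
cv2.imwrite('pics/x1.png',cv2.resize(a,None,fx=4,fy=4,interpolation=cv2.INTER_CUBIC))
cv2.imwrite('pics/x2.png',cv2.resize(b,None,fx=5,fy=5,interpolation=cv2.INTER_CUBIC))
go(.4545,-.3903,.004,1.102)
"
```

```text
t 4.0 pos [ 0.454  -0.3899  0.0023] psi 1.1018 open 0.233 F [ 0.2  0.2 -0.2] q [-0.91  0.49  1.67  0.    0.98 -0.44]
 turn(tool)  [-0.     -0.     -0.0002]  shift before turn [-0.0002  0.0006 -0.0017]  shift after turn [-0.0002  0.0006 -0.0017]
```

View pics/x1.png

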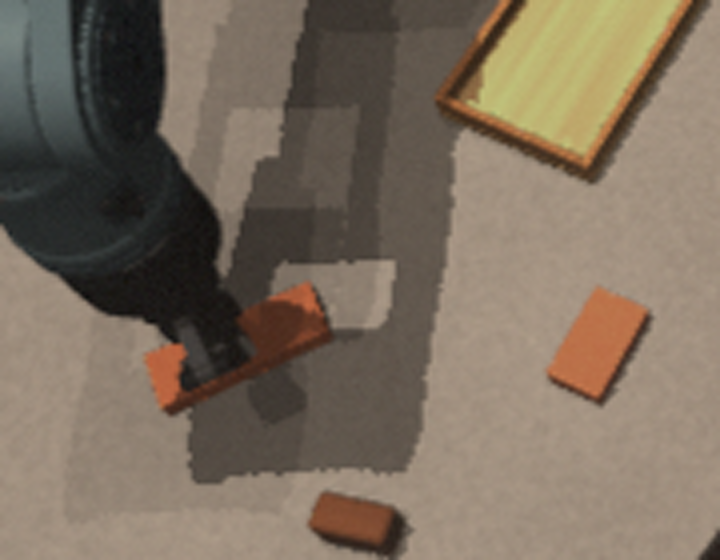

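View pics/x2.png

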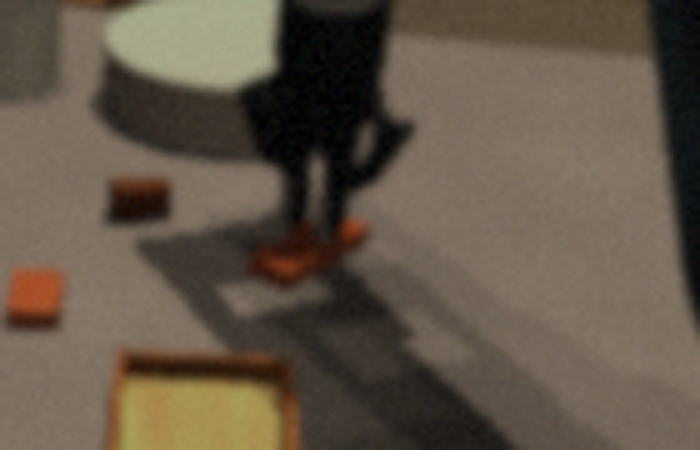

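```bash
python3 -c "
from h import *
c=Cam('scene'); s=Cam('side'); w=Cam('wrist')
p,Rm,o=pose()
for d in(0,-.005,-.01,-.015,-.02):
  for y in(-.01,.01,-.02,.02):
    P=p+Rm@[0,y,d]; print(d,y,((c.proj(P)[0]-[60,200])*4).round(), ((s.proj(P)[0]-[300,110])*5).round(), w.proj(P)[0].round())
a=w.img[220:370,200:350,::-1]
cv2.imwrite('pics/x3.png',cv2.convertScaleAbs(cv2.resize(a,None,fx=4,fy=4,interpolation=cv2.INTER_CUBIC),alpha=2,beta=30))
"
```

```text
0 -0.01 [237. 334.] [315. 261.] [257. 250.]
0 0.01 [247. 362.] [291. 253.] [296. 250.]
0 -0.02 [232. 319.] [327. 266.] [238. 250.]
0 0.02 [252. 377.] [280. 248.] [315. 250.]
-0.005 -0.01 [234. 331.] [315. 255.] [257. 254.]
-0.005 0.01 [244. 359.] [292. 246.] [296. 254.]
-0.005 -0.02 [229. 316.] [327. 259.] [237. 254.]
-0.005 0.02 [249. 374.] [281. 242.] [316. 254.]
-0.01 -0.01 [231. 328.] [316. 249.] [256. 259.]
-0.01 0.01 [241. 356.] [293. 240.] [297. 259.]
-0.01 -0.02 [226. 313.] [328. 253.] [236. 259.]
-0.01 0.02 [247. 371.] [281. 236.] [317. 259.]
-0.015 -0.01 [228. 325.] [317. 243.] [255. 263.]
-0.015 0.01 [239. 354.] [293. 234.] [297. 263.]
-0.015 -0.02 [223. 310.] [329. 247.] [234. 263.]
-0.015 0.02 [244. 368.] [282. 230.] [318. 263.]
-0.02 -0.01 [226. 322.] [317. 236.] [255. 268.]
-0.02 0.01 [236. 351.] [294. 228.] [298. 268.]
-0.02 -0.02 [221. 307.] [329. 240.] [233. 268.]
-0.02 0.02 [241. 365.] [282. 224.] [319. 268.]
```

View pics/x3.png

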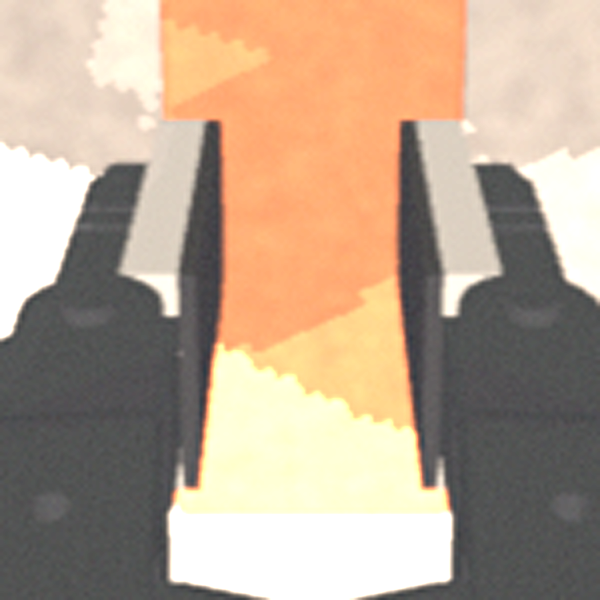

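```bash
python3 -c "
from h import *
w=Cam('wrist')
p,Rm,o=pose(); print(p,o['opening'])
for d in(0,-.005,-.01,-.015,-.02,-.025):
  print(d,[w.proj(p+Rm@[x,y,d])[0].round() for x in (.011,-.011) for y in(-.01,-.012,.01,.012)])
"
```

```text
[ 0.45404999 -0.38987767  0.00230796] 0.23578126754960488
0 [array([257., 230.]), array([253., 230.]), array([296., 230.]), array([300., 230.]), array([258., 270.]), array([254., 270.]), array([295., 270.]), array([299., 270.])]
-0.005 [array([256., 234.]), array([252., 234.]), array([297., 234.]), array([301., 234.]), array([257., 274.]), array([253., 274.]), array([296., 274.]), array([300., 274.])]
-0.01 [array([256., 238.]), array([251., 238.]), array([297., 238.]), array([301., 238.]), array([256., 279.]), array([252., 279.]), array([296., 279.]), array([300., 279.])]
-0.015 [array([255., 242.]), array([251., 242.]), array([298., 242.]), array([302., 242.]), array([256., 284.]), array([252., 284.]), array([297., 284.]), array([301., 284.])]
-0.02 [array([254., 246.]), array([250., 246.]), array([298., 246.]), array([303., 246.]), array([255., 289.]), array([251., 289.]), array([297., 289.]), array([302., 289.])]
-0.025 [array([254., 250.]), array([249., 250.]), array([299., 250.]), array([303., 250.]), array([254., 295.]), array([250., 295.]), array([298., 295.]), array([302., 295.])]
```

Request:
apply_moves(
  plan=[
    {"translation": [0,0,0],"angular": [0,0,0],"hand": 0.055},
    {"translation": [0,0,0],"angular": [0,0,0],"hand": 0.055},
    {"translation": [0,0,0],"angular": [0,0,0],"hand": 0.055},
    {"translation": [0,0,0],"angular": [0,0,0],"hand": 0.055},
    {"translation": [0,0,0.005],"angular": [0,0,0],"hand": 0.055},
    {"translation": [0,0,0.005],"angular": [0,0,0],"hand": 0.055},
    {"translation": [0,0,0.004],"angular": [0,0,0],"hand": 0.055},
    {"translation": [0,0,0],"angular": [0,0,0],"hand": 0.055},
  ],
)

```text
time_s: 5.2
eef_pos: [0.4537, -0.3895, -0.0124]
eef_rot: [-0.001, 0.852, 0.523, -0.0]
wrist_force: [0.7, 0.1, 0.1]
opening: 0.643
```

```bash
python3 -c "
from h import *
go(.4545,-.3903,.004,1.102)
w=Cam('wrist')
a=w.img[200:380,170:390,::-1]
cv2.imwrite('pics/x4.png',cv2.convertScaleAbs(cv2.resize(a,None,fx=3,fy=3,interpolation=cv2.INTER_CUBIC),alpha=2,beta=30))
c=Cam('side')
cv2.imwrite('pics/x5.png',cv2.resize(c.img[110:200,300:440,::-1],None,fx=5,fy=5,interpolation=cv2.INTER_CUBIC))
"
```

```text
t 5.2 pos [ 0.4537 -0.3895 -0.0124] psi 1.1018 open 0.643 F [0.7 0.1 0.1] q [-0.91  0.52  1.67  0.    0.96 -0.44]
 turn(tool)  [-0.001  -0.0005 -0.0002]  shift before turn [-0.0004  0.001  -0.0164]  shift after turn [-0.0004  0.0011 -0.0164]
```

View pics/x4.png

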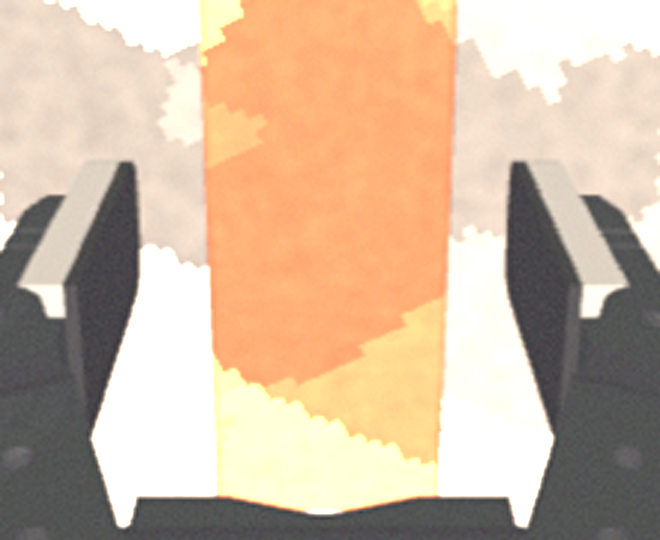

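View pics/x5.png

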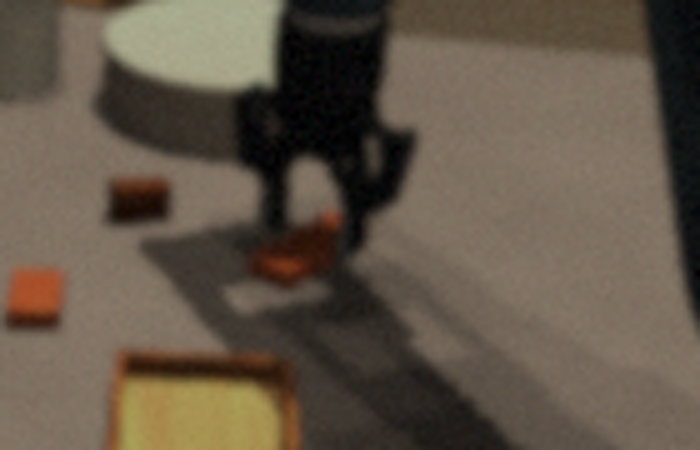

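Request:
apply_moves(
  plan=[
    {"translation": [0,0,0],"angular": [0,0,0],"hand": 0.04},
    {"translation": [0,0,0],"angular": [0,0,0],"hand": 0.02},
    {"translation": [0,0,0],"angular": [0,0,0],"hand": 0.02},
    {"translation": [0,0,0],"angular": [0,0,0],"hand": 0.02},
    {"translation": [0,0,0],"angular": [0,0,0],"hand": 0.02},
  ],
)

```text
time_s: 5.92
eef_pos: [0.4544, -0.3903, -0.0111]
eef_rot: [0.001, 0.852, 0.523, 0.0]
wrist_force: [0.1, 0.4, 5.3]
opening: 0.395
```

```bash
python3 -c "
from h import *
go(.4545,-.3903,.004,1.102)
w=Cam('wrist')
a=w.img[200:380,170:390,::-1]
cv2.imwrite('pics/x6.png',cv2.convertScaleAbs(cv2.resize(a,None,fx=3,fy=3,interpolation=cv2.INTER_CUBIC),alpha=2,beta=30))
"
```

```text
t 5.92 pos [ 0.4544 -0.3903 -0.0111] psi 1.1018 open 0.395 F [0.1 0.4 5.3] q [-0.91  0.51  1.67  0.    0.96 -0.44]
 turn(tool)  [ 0.0009  0.0004 -0.0002]  shift before turn [ 0.      0.0001 -0.0151]  shift after turn [ 0.      0.0001 -0.0151]
```

View pics/x6.png

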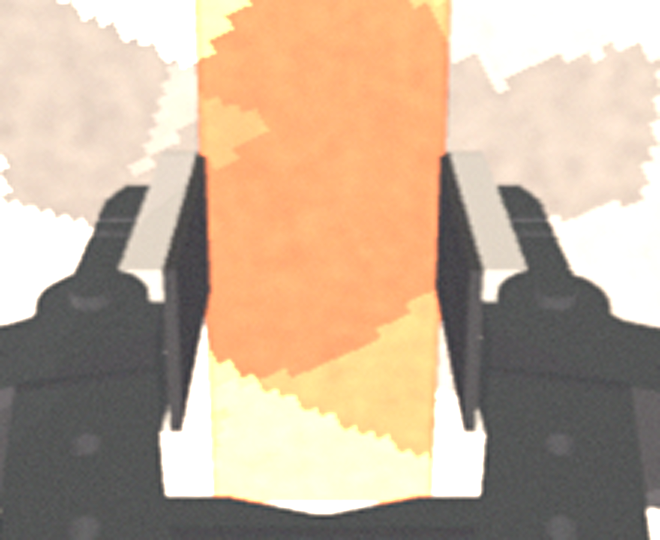

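Request:
apply_moves(
  plan=[
    {"translation": [0,0,-0.01],"angular": [0,0,0],"hand": 0.02},
    {"translation": [0,0,-0.03],"angular": [0,0,0],"hand": 0.02},
    {"translation": [0,0,-0.04],"angular": [0,0,0],"hand": 0.02},
    {"translation": [0,0,-0.04],"angular": [0,0,0],"hand": 0.02},
    {"translation": [0,0,0],"angular": [0,0,-0.16],"hand": 0.02},
    {"translation": [0,0,0],"angular": [0,0,-0.16],"hand": 0.02},
    {"translation": [0,0,0],"angular": [0,0,-0.16],"hand": 0.02},
    {"translation": [0,0,0],"angular": [0,0,-0.16],"hand": 0.02},
    {"translation": [0,0,0],"angular": [0,0,0],"hand": 0.02},
  ],
)

```text
time_s: 7.1
eef_pos: [0.4538, -0.3896, 0.1083]
eef_rot: [-0.0, 0.645, 0.764, 0.0]
wrist_force: [-0.4, 1.0, -1.5]
opening: 0.395
```

```bash
python3 -c "
from h import *
go(.4842,-.1337,.1,1.7408)
"
```

```text
t 7.1 pos [ 0.4538 -0.3896  0.1083] psi 1.7404 open 0.395 F [-0.4  1.  -1.5] q [-0.91  0.34  1.63 -0.    1.17 -1.08]
 turn(tool)  [-0.0003 -0.0004 -0.0004]  shift before turn [0.2471 0.0731 0.0083]  shift after turn [0.2471 0.0732 0.0083]
```

Request:
apply_moves(
  plan=[
    {"translation": [0.041,0.0122,0],"angular": [0,0,0],"hand": 0.02},
    {"translation": [0.041,0.0122,0],"angular": [0,0,0],"hand": 0.02},
    {"translation": [0.041,0.0122,0],"angular": [0,0,0],"hand": 0.02},
    {"translation": [0.041,0.0122,0],"angular": [0,0,0],"hand": 0.02},
    {"translation": [0.041,0.0122,0],"angular": [0,0,0],"hand": 0.02},
    {"translation": [0.041,0.0122,0],"angular": [0,0,0],"hand": 0.02},
    {"translation": [0,0,0],"angular": [0,0,0],"hand": 0.02},
    {"translation": [0,0,0],"angular": [0,0,0],"hand": 0.02},
  ],
)

```text
time_s: 8.1
eef_pos: [0.4845, -0.1353, 0.1085]
eef_rot: [0.0, 0.645, 0.764, -0.0]
wrist_force: [-0.3, -0.2, -1.5]
opening: 0.393
```

```bash
cat > tr.py <<'E'
from h import *
import sys
TR=np.array([.4668,-.0322,.170])
def trpts(P,T): 
    c,s=np.cos(T[2]),np.sin(T[2]); P=np.array(P,float); return P@np.array([[c,s,0],[-s,c,0],[0,0,1]])+[T[0],T[1],0]
def outline(im,cam,T,col=(255,0,0)):
    for (x0,x1,y0,y1) in [(-.056,.056,-.169,.169),(-.05,.05,-.163,.067),(-.05,.05,.073,.163)]:
        q=cam.proj(trpts([[x0,y0,.024],[x1,y0,.024],[x1,y1,.024],[x0,y1,.024]],T))
        cv2.polylines(im,[np.round(q*8).astype(np.int32)],True,col,1,cv2.LINE_AA,3)
    q=cam.proj(trpts([[-.05,-.163,.006],[.05,-.163,.006],[.05,.067,.006],[-.05,.067,.006]],T))
    cv2.polylines(im,[np.round(q*8).astype(np.int32)],True,(0,0,255),1,cv2.LINE_AA,3)
E
python3 -c "
from tr import *
go(.4842,-.1337,.1,1.7408)
for n in('wrist','scene'):
  w=Cam(n); im=w.img[:,:,::-1].copy(); im=cv2.convertScaleAbs(im,alpha=1.3,beta=10); outline(im,w,TR)
  if n=='scene': im=cv2.resize(im[110:270,140:300],None,fx=3.7,fy=3.7,interpolation=cv2.INTER_CUBIC)
  cv2.imwrite('pics/y_%s.png'%n,im)
"
```

```text
t 8.1 pos [ 0.4845 -0.1353  0.1085] psi 1.7405 open 0.393 F [-0.3 -0.2 -1.5] q [-0.51  0.14  1.88 -0.    1.12 -0.68]
 turn(tool)  [ 0.0002  0.0007 -0.0003]  shift before turn [0.0017 0.     0.0085]  shift after turn [0.0017 0.     0.0085]
```

View pics/y_wrist.png

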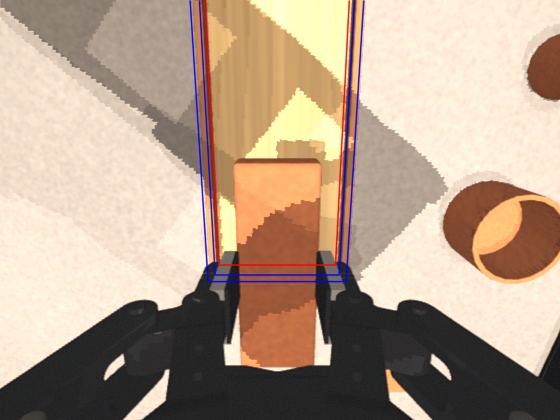

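View pics/y_scene.png

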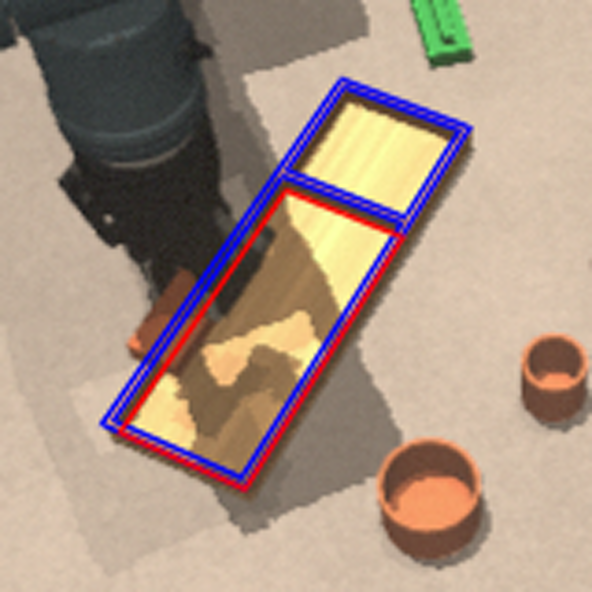

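Request:
apply_moves(
  plan=[
    {"translation": [0.0014,0,0.03],"angular": [0,0,0],"hand": 0.02},
    {"translation": [0,0,0.04],"angular": [0,0,0],"hand": 0.02},
    {"translation": [0,0,0.025],"angular": [0,0,0],"hand": 0.02},
    {"translation": [0,0,0.01],"angular": [0,0,0],"hand": 0.02},
    {"translation": [0,0,0],"angular": [0,0,0],"hand": 0.02},
    {"translation": [0,0,0],"angular": [0,0,0],"hand": 0.02},
    {"translation": [0,0,0],"angular": [0,0,0],"hand": 0.02},
  ],
)

```text
time_s: 9.07
eef_pos: [0.485, -0.1342, 0.0044]
eef_rot: [0.001, 0.644, 0.765, 0.0]
wrist_force: [0.5, 0.3, -0.5]
opening: 0.392
```

```bash
python3 -c "
from tr import *
go(.4842,-.1337,-.005,1.7408)
for n in('wrist','scene'):
  w=Cam(n); im=w.img[:,:,::-1].copy(); im=cv2.convertScaleAbs(im,alpha=1.3,beta=10); outline(im,w,TR)
  if n=='scene': im=cv2.resize(im[110:270,140:300],None,fx=3.7,fy=3.7,interpolation=cv2.INTER_CUBIC)
  cv2.imwrite('pics/y2_%s.png'%n,im)
go(.4842,-.1337,-.005,1.7408)
"
```

```text
t 9.07 pos [ 0.485  -0.1342  0.0044] psi 1.7417 open 0.392 F [ 0.5  0.3 -0.5] q [-0.51  0.32  1.92 -0.    0.9  -0.68]
 turn(tool)  [0.0017 0.0014 0.0009]  shift before turn [ 0.0006 -0.0007  0.0094]  shift after turn [ 0.0006 -0.0007  0.0094]
t 9.18 pos [ 0.4847 -0.1339  0.0041] psi 1.7419 open 0.394 F [ 0.9 -0.3 -0.8] q [-0.51  0.32  1.92 -0.    0.9  -0.68]
 turn(tool)  [0.0012 0.001  0.0011]  shift before turn [ 0.0003 -0.0004  0.0091]  shift after turn [ 0.0003 -0.0004  0.0091]
```

View pics/y2_wrist.png

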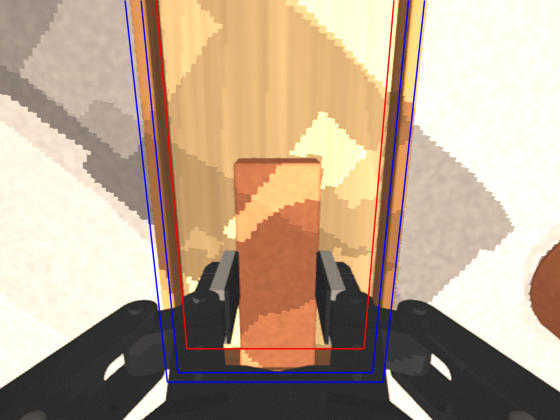

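Request:
apply_moves(
  plan=[
    {"translation": [0.0003,0,0.004],"angular": [0,0,0],"hand": 0.02},
    {"translation": [0,0,0.004],"angular": [0,0,0],"hand": 0.02},
    {"translation": [0,0,0],"angular": [0,0,0],"hand": 0.02},
    {"translation": [0,0,0],"angular": [0,0,0],"hand": 0.02},
  ],
)

```text
time_s: 9.68
eef_pos: [0.4838, -0.1332, -0.0049]
eef_rot: [-0.0, 0.644, 0.765, -0.0]
wrist_force: [-0.3, -0.6, -0.5]
opening: 0.393
```

Request:
apply_moves(
  plan=[
    {"translation": [0,0,0.0015],"angular": [0,0,0],"hand": 0.02},
    {"translation": [0,0,0],"angular": [0,0,0],"hand": 0.02},
    {"translation": [0,0,0],"angular": [0,0,0],"hand": 0.02},
  ],
)

```text
time_s: 10.05
eef_pos: [0.4839, -0.1333, -0.0052]
eef_rot: [-0.0, 0.644, 0.765, -0.0]
wrist_force: [-5.6, 3.2, 12.8]
opening: 0.396
```

Contact. Release.

Request:
apply_moves(
  plan=[
    {"translation": [0,0,-0.0008],"angular": [0,0,0],"hand": 0.038},
    {"translation": [0,0,0],"angular": [0,0,0],"hand": 0.043},
    {"translation": [0,0,0],"angular": [0,0,0],"hand": 0.05},
    {"translation": [0,0,0],"angular": [0,0,0],"hand": 0.05},
    {"translation": [0,0,-0.01],"angular": [0,0,0],"hand": 0.05},
    {"translation": [0,0,-0.04],"angular": [0,0,0],"hand": 0.055},
    {"translation": [0,0,-0.05],"angular": [0,0,0],"hand": 0.055},
    {"translation": [0,0,-0.04],"angular": [0,0,0],"hand": 0.055},
    {"translation": [0,0,0],"angular": [0,0,0],"hand": 0.055},
  ],
)

```text
time_s: 11.18
eef_pos: [0.4867, -0.1347, 0.139]
eef_rot: [0.004, 0.644, 0.765, 0.001]
wrist_force: [0.1, -0.2, 0.3]
opening: 0.644
```

```bash
python3 -c "
from tr import *
go(.458,.377,.135,.745)
for n in('wrist','scene'):
  w=Cam(n); im=w.img[:,:,::-1].copy(); im=cv2.convertScaleAbs(im,alpha=1.3,beta=10); outline(im,w,TR)
  if n=='scene': im=cv2.resize(im[110:270,140:300],None,fx=3.7,fy=3.7,interpolation=cv2.INTER_CUBIC)
  cv2.imwrite('pics/y3_%s.png'%n,im)
"
```

```text
t 11.18 pos [ 0.4867 -0.1347  0.139 ] psi 1.7419 open 0.644 F [ 0.1 -0.2  0.3] q [-0.51  0.1   1.86 -0.    1.18 -0.68]
 turn(tool)  [0.0086 0.0015 0.9969]  shift before turn [0.5091 0.0589 0.0017]  shift after turn [ 0.3258 -0.3956  0.004 ]
```

View pics/y3_wrist.png

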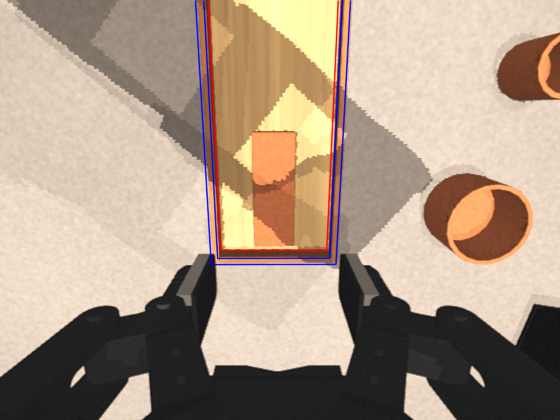

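View pics/y3_scene.png

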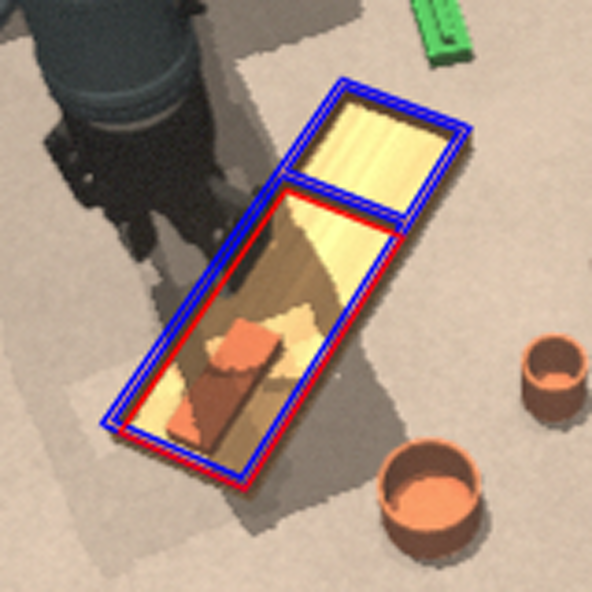

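Request:
apply_moves(
  plan=[
    {"translation": [0,0,0],"angular": [0,0,0.166],"hand": 0.055},
    {"translation": [0,0,0],"angular": [0,0,0.166],"hand": 0.055},
    {"translation": [0,0,0],"angular": [0,0,0.166],"hand": 0.055},
    {"translation": [0,0,0],"angular": [0,0,0.166],"hand": 0.055},
    {"translation": [0,0,0],"angular": [0,0,0.166],"hand": 0.055},
    {"translation": [0,0,0],"angular": [0,0,0.166],"hand": 0.055},
  ],
)

```text
time_s: 12.02
eef_pos: [0.4827, -0.1326, 0.1327]
eef_rot: [-0.001, 0.932, 0.362, -0.001]
wrist_force: [-0.0, -1.1, -0.3]
opening: 0.641
```

Request:
apply_moves(
  plan=[
    {"translation": [0.0326,-0.0396,0],"angular": [0,0,0],"hand": 0.055},
    {"translation": [0.0326,-0.0396,0],"angular": [0,0,0],"hand": 0.055},
    {"translation": [0.0326,-0.0396,0],"angular": [0,0,0],"hand": 0.055},
    {"translation": [0.0326,-0.0396,0],"angular": [0,0,0],"hand": 0.055},
    {"translation": [0.0326,-0.0396,0],"angular": [0,0,0],"hand": 0.055},
    {"translation": [0.0326,-0.0396,0],"angular": [0,0,0],"hand": 0.055},
    {"translation": [0.0326,-0.0396,0],"angular": [0,0,0],"hand": 0.055},
    {"translation": [0.0326,-0.0396,0],"angular": [0,0,0],"hand": 0.055},
    {"translation": [0.0326,-0.0396,0],"angular": [0,0,0],"hand": 0.055},
    {"translation": [0.0326,-0.0396,0],"angular": [0,0,0],"hand": 0.055},
  ],
)

```text
time_s: 13.28
eef_pos: [0.4533, 0.3798, 0.1324]
eef_rot: [0.0, 0.931, 0.364, -0.002]
wrist_force: [0.5, 0.2, -0.5]
opening: 0.64
```

Request:
apply_moves(
  plan=[
    {"translation": [0,0,0],"angular": [0,0,0],"hand": 0.055},
    {"translation": [0,0,0],"angular": [0,0,0],"hand": 0.055},
  ],
)

```text
time_s: 13.52
eef_pos: [0.4536, 0.378, 0.1327]
eef_rot: [0.0, 0.931, 0.365, -0.002]
wrist_force: [0.2, 0.0, -0.5]
opening: 0.645
```

```bash
cat > wf.py <<'E'
from tr import *
def wfit(x,y,yaw,rib=0,z0=0,nm=None):
    w=Cam('wrist')
    if nm: cv2.imwrite(nm,w.img[:,:,::-1])
    m=redmask(w.img,(0,110,20),(16,255,255)); uv=w.proj([x,y,z0+.01])[0]
    b=min(blobs(m,400),key=lambda t:np.hypot(*(t[0]-uv))); print(uv.round(),b[0].round(),b[1])
    r=fit([(w,b[2])],lambda p:boxpts(.1,.036,.016,rib,*p,z0=z0),[x,y,yaw]); print('fit',r[0].round(4),round(r[1],3)); return r[0]
E
python3 -c "
from wf import *
r=wfit(.458,.377,.742,nm='pics/z1.png'); go(r[0],r[1],-.009,r[2])
"
```

```text
[281. 190.] [281. 185.] [ 259  129   45  116 4902]
fit [0.4585 0.3781 0.7475] 0.017
t 13.57 pos [0.454  0.3776 0.1331] psi 0.7454 open 0.645 F [ 0.5 -0.6 -0.2] q [ 0.49  0.3   1.63 -0.    1.22  1.32]
 turn(tool)  [-0.0004  0.0029 -0.0021]  shift before turn [0.0041 0.0027 0.1421]  shift after turn [0.0036 0.0027 0.1421]
```

View pics/z1.png

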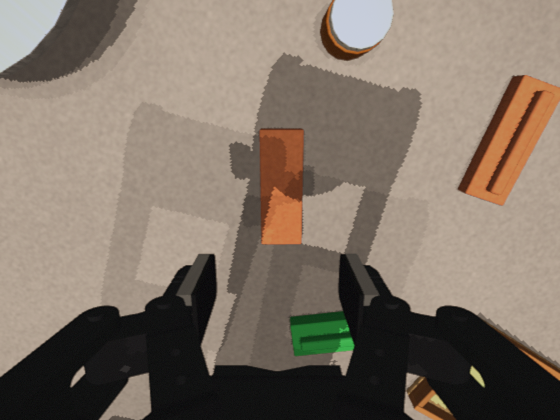

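Request:
apply_moves(
  plan=[
    {"translation": [0.0038,0.0027,0.04],"angular": [0,0,-0.002],"hand": 0.055},
    {"translation": [0,0,0.05],"angular": [0,0,0],"hand": 0.055},
    {"translation": [0,0,0.03],"angular": [0,0,0],"hand": 0.055},
    {"translation": [0,0,0.014],"angular": [0,0,0],"hand": 0.055},
    {"translation": [0,0,0],"angular": [0,0,0],"hand": 0.055},
    {"translation": [0,0,0],"angular": [0,0,0],"hand": 0.055},
    {"translation": [0,0,0],"angular": [0,0,0],"hand": 0.055},
  ],
)

```text
time_s: 14.45
eef_pos: [0.4605, 0.3799, 0.0022]
eef_rot: [-0.0, 0.931, 0.365, 0.001]
wrist_force: [-0.2, -0.3, -0.4]
opening: 0.646
```

```bash
python3 -c "
from wf import *
r=wfit(.4585,.378,.747,nm='pics/z2.png'); go(r[0],r[1],-.009,r[2])
"
```

```text
[277. 262.] [277. 253.] [  237   159    80   194 14397]
fit [0.459  0.3782 0.7497] 0.012
t 14.5 pos [0.4603 0.3799 0.002 ] psi 0.7479 open 0.642 F [ 0.2  0.3 -0.5] q [ 0.49  0.49  1.68 -0.    0.97  1.31]
 turn(tool)  [ 0.0006 -0.0023 -0.0018]  shift before turn [-0.0021  0.0003  0.011 ]  shift after turn [-0.0021  0.0003  0.011 ]
```

Request:
apply_moves(
  plan=[
    {"translation": [-0.002,0.0002,0.006],"angular": [0,0,-0.002],"hand": 0.055},
    {"translation": [0,0,0.0045],"angular": [0,0,0],"hand": 0.055},
    {"translation": [0,0,0],"angular": [0,0,0],"hand": 0.05},
    {"translation": [0,0,0],"angular": [0,0,0],"hand": 0.04},
    {"translation": [0,0,0],"angular": [0,0,0],"hand": 0.02},
    {"translation": [0,0,0],"angular": [0,0,0],"hand": 0.02},
    {"translation": [0,0,0],"angular": [0,0,0],"hand": 0.02},
  ],
)

```text
time_s: 15.38
eef_pos: [0.4584, 0.3781, -0.0095]
eef_rot: [-0.0, 0.931, 0.366, 0.0]
wrist_force: [-0.0, -0.4, 4.5]
opening: 0.389
```

```bash
python3 -c "
from wf import *
r=wfit(.4585,.378,.747,nm='pics/z3.png'); go(r[0],r[1],-.009,r[2])
"
```

```text
[277. 267.] [277. 256.] [  234   156    87   208 16532]
fit [0.4591 0.3783 0.7502] 0.013
t 15.43 pos [ 0.4584  0.378  -0.0095] psi 0.7499 open 0.389 F [0.4 0.  4.6] q [ 0.49  0.5   1.68 -0.    0.95  1.31]
 turn(tool)  [ 0.0002 -0.0007 -0.0003]  shift before turn [ 0.0007  0.0003 -0.0005]  shift after turn [ 0.0007  0.0003 -0.0005]
```

View pics/z3.png

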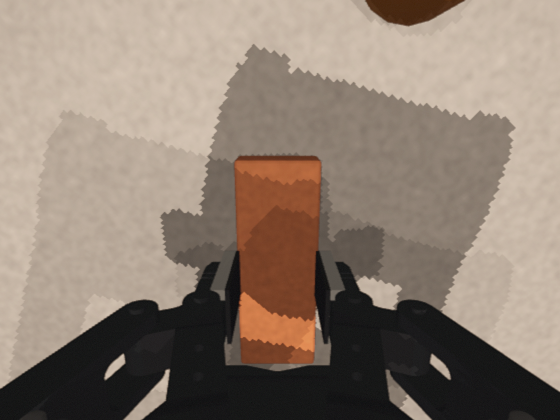

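Request:
apply_moves(
  plan=[
    {"translation": [0,0,-0.01],"angular": [0,0,0],"hand": 0.02},
    {"translation": [0,0,-0.03],"angular": [0,0,0],"hand": 0.02},
    {"translation": [0,0,-0.04],"angular": [0,0,0],"hand": 0.02},
    {"translation": [0,0,-0.04],"angular": [0,0,-0.1652],"hand": 0.02},
    {"translation": [0,0,0],"angular": [0,0,-0.1652],"hand": 0.02},
    {"translation": [0,0,0],"angular": [0,0,-0.1652],"hand": 0.02},
    {"translation": [0,0,0],"angular": [0,0,-0.1652],"hand": 0.02},
    {"translation": [0,0,0],"angular": [0,0,-0.1652],"hand": 0.02},
    {"translation": [0,0,0],"angular": [0,0,-0.1652],"hand": 0.02},
    {"translation": [0,0,0],"angular": [0,0,0],"hand": 0.02},
  ],
)

```text
time_s: 16.68
eef_pos: [0.4578, 0.3777, 0.1101]
eef_rot: [-0.0, 0.645, 0.764, -0.0]
wrist_force: [0.2, 0.5, -1.3]
opening: 0.391
```

```bash
python3 -c "
from wf import *
go(.4656,-.0253,.11,1.7408)
"
```

```text
t 16.68 pos [0.4578 0.3777 0.1101] psi 1.7395 open 0.391 F [ 0.2  0.5 -1.3] q [0.49 0.33 1.64 0.   1.17 0.32]
 turn(tool)  [-0.0004  0.0001 -0.0013]  shift before turn [-3.986e-01 -6.000e-02  2.000e-04]  shift after turn [-3.985e-01 -6.050e-02  1.000e-04]
```

Request:
apply_moves(
  plan=[
    {"translation": [-0.0498,-0.00756,0],"angular": [0,0,0],"hand": 0.02},
    {"translation": [-0.0498,-0.00756,0],"angular": [0,0,0],"hand": 0.02},
    {"translation": [-0.0498,-0.00756,0],"angular": [0,0,0],"hand": 0.02},
    {"translation": [-0.0498,-0.00756,0],"angular": [0,0,0],"hand": 0.02},
    {"translation": [-0.0498,-0.00756,0],"angular": [0,0,0],"hand": 0.02},
    {"translation": [-0.0498,-0.00756,0],"angular": [0,0,0],"hand": 0.02},
    {"translation": [-0.0498,-0.00756,0],"angular": [0,0,0],"hand": 0.02},
    {"translation": [-0.0498,-0.00756,0],"angular": [0,0,-0.001],"hand": 0.02},
    {"translation": [0,0,0],"angular": [0,0,0],"hand": 0.02},
    {"translation": [0,0,0],"angular": [0,0,0],"hand": 0.02},
  ],
)

```text
time_s: 17.92
eef_pos: [0.4657, -0.0248, 0.1101]
eef_rot: [-0.0, 0.645, 0.764, 0.0]
wrist_force: [-0.1, 0.9, -1.4]
opening: 0.388
```

```bash
python3 -c "
from wf import *
go(.4656,-.0253,.11,1.7408)
for n in('wrist','scene'):
  w=Cam(n); im=w.img[:,:,::-1].copy(); im=cv2.convertScaleAbs(im,alpha=1.3,beta=10); outline(im,w,TR)
  if n=='scene': 
    for a in boxpts(.1,.036,.016,0,.4842,-.1337,1.7408,.006): cv2.circle(im,tuple(int(round(v*16)) for v in w.proj(a)[0]),16,(0,255,0),-1,shift=4)
    im=cv2.resize(im[110:270,140:300],None,fx=3.7,fy=3.7,interpolation=cv2.INTER_CUBIC)
  cv2.imwrite('pics/y4_%s.png'%n,im)
"
```

```text
t 17.93 pos [ 0.4657 -0.0248  0.1101] psi 1.7389 open 0.388 F [-0.1  0.9 -1.4] q [-0.31  0.06  1.96  0.    1.12 -0.48]
 turn(tool)  [-0.0001 -0.0005 -0.0019]  shift before turn [-0.0005 -0.0002  0.0001]  shift after turn [-0.0005 -0.0002  0.0001]
```

View pics/y4_wrist.png

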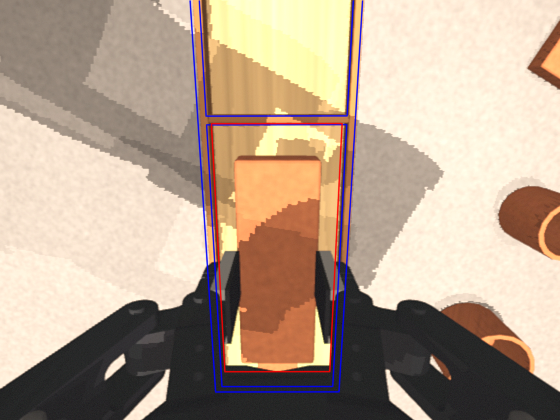

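View pics/y4_scene.png

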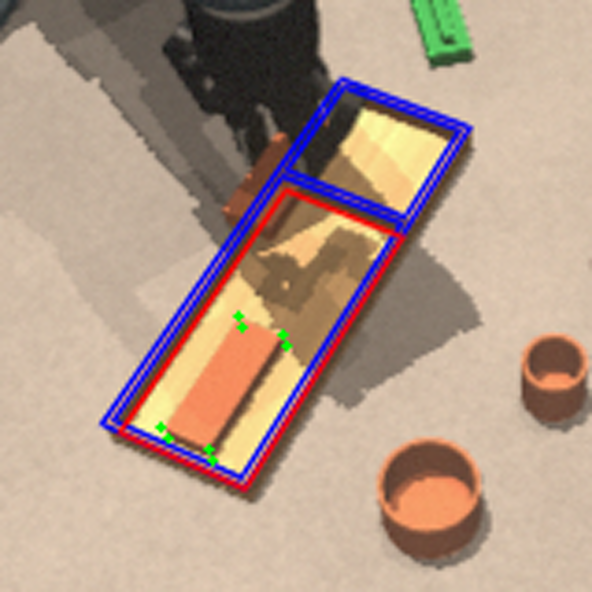

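```bash
python3 -c "
from wf import *
for n in('scene','side'):
  w=Cam(n); m=redmask(w.img,(0,120,60),(12,255,255)); uv=w.proj([.4842,-.1337,.022])[0]
  b=min(blobs(m,40),key=lambda t:np.hypot(*(t[0]-uv))); print(n,uv.round(),b[0].round(),b[1])
  r=fit([(w,b[2])],lambda p:boxpts(.1,.036,.016,0,*p,z0=.006),[.4842,-.1337,1.74]); print(r[0].round(4),round(r[1],3))
"
```

```text
scene [200. 212.] [200. 214.] [185 196  31  37 540]
[ 0.484  -0.1338  1.7422] 0.028
side [340. 192.] [342. 190.] [333 179  19  25 298]
[ 0.4865 -0.147   1.8173] 0.314
```

Request:
apply_moves(
  plan=[
    {"translation": [-0.0006,0,0.03],"angular": [0,0,-0.0015],"hand": 0.02},
    {"translation": [0,0,0.04],"angular": [0,0,0],"hand": 0.02},
    {"translation": [0,0,0.025],"angular": [0,0,0],"hand": 0.02},
    {"translation": [0,0,0.012],"angular": [0,0,0],"hand": 0.02},
    {"translation": [0,0,0],"angular": [0,0,0],"hand": 0.02},
    {"translation": [0,0,0],"angular": [0,0,0],"hand": 0.02},
    {"translation": [0,0,0],"angular": [0,0,0],"hand": 0.02},
  ],
)

```text
time_s: 19.0
eef_pos: [0.467, -0.0259, 0.0042]
eef_rot: [0.001, 0.643, 0.765, 0.0]
wrist_force: [0.7, -0.8, -1.1]
opening: 0.392
```

```bash
python3 -c "
from wf import *
go(.4656,-.0253,-.0035,1.7415)
"
```

```text
t 19.0 pos [ 0.467  -0.0259  0.0042] psi 1.7436 open 0.392 F [ 0.7 -0.8 -1.1] q [-0.31  0.25  2.01  0.    0.88 -0.48]
 turn(tool)  [0.002  0.001  0.0021]  shift before turn [ 0.0008 -0.0013  0.0077]  shift after turn [ 0.0008 -0.0013  0.0077]
```

Request:
apply_moves(
  plan=[
    {"translation": [0,-0.001,0.004],"angular": [0,0,0.0015],"hand": 0.02},
    {"translation": [0,0,0.003],"angular": [0,0,0],"hand": 0.02},
    {"translation": [0,0,0],"angular": [0,0,0],"hand": 0.02},
    {"translation": [0,0,0.001],"angular": [0,0,0],"hand": 0.02},
    {"translation": [0,0,0],"angular": [0,0,0],"hand": 0.02},
    {"translation": [0,0,0],"angular": [0,0,0],"hand": 0.02},
  ],
)

```text
time_s: 19.75
eef_pos: [0.4651, -0.0259, -0.0036]
eef_rot: [-0.0, 0.644, 0.765, -0.0]
wrist_force: [-6.5, 1.6, 17.4]
opening: 0.394
```

```bash
python3 -c "
from wf import *
go(.4656,-.0253,-.0035,1.7415)
"
```

```text
t 19.75 pos [ 0.4651 -0.0259 -0.0036] psi 1.7421 open 0.394 F [-6.5  1.6 17.4] q [-0.31  0.27  2.01 -0.    0.86 -0.48]
 turn(tool)  [-0.0004 -0.      0.0006]  shift before turn [ 0.0005  0.0005 -0.0001]  shift after turn [ 0.0005  0.0005 -0.0001]
```

Request:
apply_moves(
  plan=[
    {"translation": [0.0003,0.0003,-0.001],"angular": [0,0,0],"hand": 0.038},
    {"translation": [0,0,0],"angular": [0,0,0],"hand": 0.043},
    {"translation": [0,0,0],"angular": [0,0,0],"hand": 0.05},
    {"translation": [0,0,0],"angular": [0,0,0],"hand": 0.05},
    {"translation": [0,0,-0.01],"angular": [0,0,0],"hand": 0.05},
    {"translation": [0,0,-0.04],"angular": [0,0,0],"hand": 0.055},
    {"translation": [0,0,-0.05],"angular": [0,0,0],"hand": 0.055},
    {"translation": [0,0,-0.04],"angular": [0,0,0],"hand": 0.055},
    {"translation": [0,0,0],"angular": [0,0,0],"hand": 0.055},
    {"translation": [0,0,0],"angular": [0,0,0],"hand": 0.055},
  ],
)

```text
time_s: 21.0
eef_pos: [0.4649, -0.0253, 0.1359]
eef_rot: [-0.0, 0.644, 0.765, -0.0]
wrist_force: [1.1, -0.3, -0.3]
opening: 0.641
```

```bash
python3 -c "
from wf import *
r=wfit(.4656,-.0253,1.741,z0=.006,nm='pics/y5.png')
go(.6152,.2655,.135,.44)
"
```

```text
[277. 194.] [275. 203.] [  203     0   155   370 22235]Traceback (most recent call last):
  File "<string>", line 3, in <module>
    r=wfit(.4656,-.0253,1.741,z0=.006,nm='pics/y5.png')
  File "wf.py", line 7, in wfit
    r=fit([(w,b[2])],lambda p:boxpts(.1,.036,.016,rib,*p,z0=z0),[x,y,yaw]); print('fit',r[0].round(4),round(r[1],3)); return r[0]
  File "h.py", line 38, in fit
    hull=cv2.convexHull(cv2.findNonZero(cv2.resize(sub,None,fx=S,fy=S,interpolation=cv2.INTER_NEAREST)))
                                        ~~~~~~~~~~^^^^^^^^^^^^^^^^^^^^^^^^^^^^^^^^^^^^^^^^^^^^^^^^^^^^
cv2.error: OpenCV(4.12.0) /io/opencv/modules/imgproc/src/resize.cpp:4208: error: (-215:Assertion failed) !ssize.empty() in function 'resize'
```

View pics/y5.png

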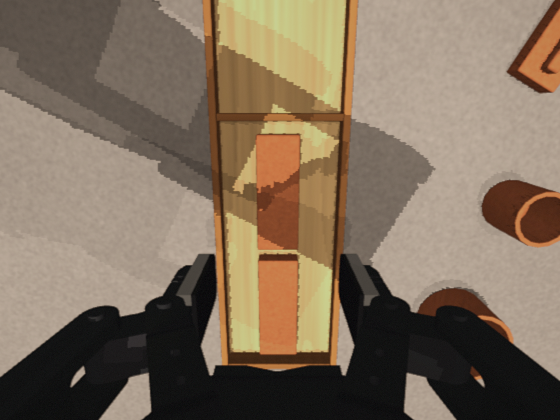

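```bash
python3 -c "
from wf import *
w=Cam('wrist'); m=redmask(w.img,(0,120,60),(14,255,255))
R0=np.zeros_like(m); R0[:,235:320]=1; m=cv2.morphologyEx(m*R0,cv2.MORPH_OPEN,np.ones((3,3)))
for cx,cy in((.4656,-.0253),(.484,-.1338)):
  uv=w.proj([cx,cy,.022])[0]; b=min(blobs(m,300),key=lambda t:np.hypot(*(t[0]-uv))); print(uv,b[0],b[1])
  r=fit([(w,b[2])],lambda p:boxpts(.1,.036,.016,0,*p,z0=.006),[cx,cy,1.741]); q=r[0]
  d=q[:2]-TR[:2]; c,s=np.cos(.17),np.sin(.17); print(q.round(4),round(r[1],3),'tray local',(c*d[0]+s*d[1]).round(4),(-s*d[0]+c*d[1]).round(4))
for v in w.img[110:380:2,278][:0]: print(v)
go(.6152,.2655,.135,.44)
"
```

```text
[278.23841634 196.0340304 ] [278.27514193 190.96816707] [ 256  134   45  116 4932]
[ 0.4654 -0.025   1.7454] 0.029 tray local -0.0001 0.0073
[277.74679638 310.71190343] [278.13786839 316.8104562 ] [ 235  255   85  115 4954]
[ 0.4857 -0.1345  1.7727] 0.455 tray local 0.0014 -0.1041
t 21.1 pos [ 0.4642 -0.0251  0.1348] psi 1.742 open 0.644 F [-0.1  0.2 -0.5] q [-0.31  0.02  1.95  0.    1.18 -0.48]
 turn(tool)  [-2.700e-03  4.000e-04  1.302e+00]  shift before turn [ 0.2606  0.1983 -0.0003]  shift after turn [ 2.604e-01 -1.986e-01 -2.000e-04]
```

Request:
apply_moves(
  plan=[
    {"translation": [0,0,0],"angular": [0,0,0.1628],"hand": 0.055},
    {"translation": [0,0,0],"angular": [0,0,0.1628],"hand": 0.055},
    {"translation": [0,0,0],"angular": [0,0,0.1628],"hand": 0.055},
    {"translation": [0,0,0],"angular": [0,0,0.1628],"hand": 0.055},
    {"translation": [0,0,0],"angular": [0,0,0.1628],"hand": 0.055},
    {"translation": [0,0,0],"angular": [0,0,0.1628],"hand": 0.055},
    {"translation": [0,0,0],"angular": [0,0,0.1628],"hand": 0.055},
    {"translation": [0,0,0],"angular": [0,0,0.1628],"hand": 0.055},
  ],
)

```text
time_s: 22.1
eef_pos: [0.4642, -0.0251, 0.1345]
eef_rot: [-0.001, 0.977, 0.215, -0.001]
wrist_force: [-0.8, -0.4, 0.2]
opening: 0.644
```

Request:
apply_moves(
  plan=[
    {"translation": [0.0372,-0.0284,0],"angular": [0,0,0],"hand": 0.055},
    {"translation": [0.0372,-0.0284,0],"angular": [0,0,0],"hand": 0.055},
    {"translation": [0.0372,-0.0284,0],"angular": [0,0,0],"hand": 0.055},
    {"translation": [0.0372,-0.0284,0],"angular": [0,0,0],"hand": 0.055},
    {"translation": [0.0372,-0.0284,0],"angular": [0,0,0],"hand": 0.055},
    {"translation": [0.0372,-0.0284,0],"angular": [0,0,0],"hand": 0.055},
    {"translation": [0.0372,-0.0284,0],"angular": [0,0,0],"hand": 0.055},
    {"translation": [0,0,0],"angular": [0,0,0],"hand": 0.055},
    {"translation": [0,0,0],"angular": [0,0,0],"hand": 0.055},
    {"translation": [0,0,0],"angular": [0,0,0],"hand": 0.055},
  ],
)

```text
time_s: 23.35
eef_pos: [0.6157, 0.2641, 0.1354]
eef_rot: [0.0, 0.976, 0.218, -0.001]
wrist_force: [0.2, 0.1, -0.1]
opening: 0.647
```

```bash
python3 -c "
from wf import *
r=wfit(.6152,.2655,.44,rib=.01,nm='pics/v1.png'); go(r[0],r[1],-.008,r[2])
"
```

```text
[275. 192.] [275. 188.] [ 254  133   44  115 4762]
fit [0.6154 0.2659 0.4298] 0.013
t 23.4 pos [0.6159 0.2641 0.1358] psi 0.4383 open 0.647 F [-0.1 -0.5 -0. ] q [ 0.23  0.46  1.41 -0.    1.28  1.36]
 turn(tool)  [-0.      0.0009  0.0085]  shift before turn [ 0.0004 -0.0019  0.1438]  shift after turn [ 0.0002 -0.0019  0.1438]
```

View pics/v1.png

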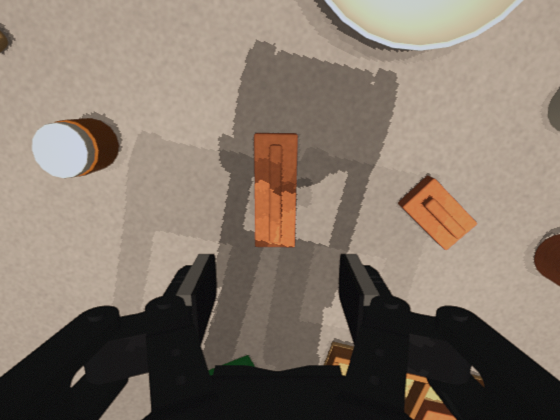

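Request:
apply_moves(
  plan=[
    {"translation": [0.0002,-0.0019,0.04],"angular": [0,0,0.0085],"hand": 0.055},
    {"translation": [0,0,0.05],"angular": [0,0,0],"hand": 0.055},
    {"translation": [0,0,0.03],"angular": [0,0,0],"hand": 0.055},
    {"translation": [0,0,0.015],"angular": [0,0,0],"hand": 0.055},
    {"translation": [0,0,0],"angular": [0,0,0],"hand": 0.055},
    {"translation": [0,0,0],"angular": [0,0,0],"hand": 0.055},
    {"translation": [0,0,0],"angular": [0,0,0],"hand": 0.055},
  ],
)

```text
time_s: 24.28
eef_pos: [0.6171, 0.2674, 0.003]
eef_rot: [-0.0, 0.977, 0.214, 0.002]
wrist_force: [-0.0, 0.3, 0.9]
opening: 0.646
```

```bash
python3 -c "
from wf import *
r=wfit(.6152,.2655,.43,rib=.01,nm='pics/v2.png'); go(r[0],r[1],-.008,r[2])
"
```

```text
[279. 261.] [278. 252.] [  239   159    80   193 14180]
fit [0.6151 0.2659 0.429 ] 0.015
t 24.32 pos [0.6169 0.2673 0.0028] psi 0.4311 open 0.643 F [-0.4 -0.2  0.4] q [ 0.23  0.62  1.46 -0.    1.05  1.37]
 turn(tool)  [ 0.0005 -0.0026  0.0022]  shift before turn [-0.0022  0.0006  0.0108]  shift after turn [-0.0022  0.0006  0.0108]
```

Request:
apply_moves(
  plan=[
    {"translation": [-0.002,0.0005,0.006],"angular": [0,0,0.002],"hand": 0.055},
    {"translation": [0,0,0.004],"angular": [0,0,0],"hand": 0.055},
    {"translation": [0,0,0],"angular": [0,0,0],"hand": 0.05},
    {"translation": [0,0,0],"angular": [0,0,0],"hand": 0.04},
    {"translation": [0,0,0],"angular": [0,0,0],"hand": 0.02},
    {"translation": [0,0,0],"angular": [0,0,0],"hand": 0.02},
    {"translation": [0,0,0],"angular": [0,0,0],"hand": 0.02},
  ],
)

```text
time_s: 25.2
eef_pos: [0.6145, 0.2659, -0.0084]
eef_rot: [-0.0, 0.977, 0.213, 0.0]
wrist_force: [-0.7, -0.3, 3.0]
opening: 0.388
```

```bash
python3 -c "
from wf import *
r=wfit(.6152,.2655,.43,rib=.01,nm='pics/v3.png'); go(r[0],r[1],-.008,r[2])
"
```

```text
[278. 266.] [277. 255.] [  234   155    87   207 16320]
fit [0.6155 0.2663 0.4286] 0.016
t 25.25 pos [ 0.6145  0.2659 -0.0084] psi 0.4292 open 0.385 F [0.1 0.3 3.2] q [0.23 0.63 1.47 0.   1.04 1.37]
 turn(tool)  [ 0.0001 -0.0009  0.0006]  shift before turn [ 0.0011  0.0001 -0.0004]  shift after turn [ 0.0011  0.0001 -0.0004]
```

View pics/v3.png

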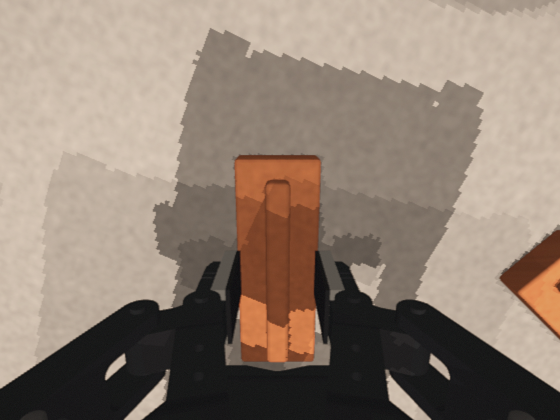

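Request:
apply_moves(
  plan=[
    {"translation": [0,0,-0.015],"angular": [0,0,0],"hand": 0.02},
    {"translation": [0,0,-0.05],"angular": [0,0,0],"hand": 0.02},
    {"translation": [0,0,-0.055],"angular": [0,0,-0.164],"hand": 0.02},
    {"translation": [0,0,0],"angular": [0,0,-0.164],"hand": 0.02},
    {"translation": [0,0,0],"angular": [0,0,-0.164],"hand": 0.02},
    {"translation": [0,0,0],"angular": [0,0,-0.164],"hand": 0.02},
    {"translation": [0,0,0],"angular": [0,0,-0.164],"hand": 0.02},
    {"translation": [0,0,0],"angular": [0,0,-0.164],"hand": 0.02},
    {"translation": [0,0,0],"angular": [0,0,-0.164],"hand": 0.02},
    {"translation": [0,0,0],"angular": [0,0,-0.164],"hand": 0.02},
  ],
)

```text
time_s: 26.5
eef_pos: [0.6139, 0.2657, 0.1116]
eef_rot: [-0.0, 0.642, 0.766, -0.0]
wrist_force: [0.1, 0.2, -1.8]
opening: 0.385
```

```bash
python3 -c "
from wf import *
go(.4751,-.0805,.11,1.7415)
"
```

```text
t 26.5 pos [0.6139 0.2657 0.1116] psi 1.7465 open 0.385 F [ 0.1  0.2 -1.8] q [ 0.23  0.48  1.43 -0.    1.23  0.06]
 turn(tool)  [-0.0002  0.      0.005 ]  shift before turn [-0.3166 -0.1972  0.0016]  shift after turn [-0.3176 -0.1956  0.0016]
```

Request:
apply_moves(
  plan=[
    {"translation": [-0.0397,-0.0245,0],"angular": [0,0,0],"hand": 0.02},
    {"translation": [-0.0397,-0.0245,0],"angular": [0,0,0],"hand": 0.02},
    {"translation": [-0.0397,-0.0245,0],"angular": [0,0,0],"hand": 0.02},
    {"translation": [-0.0397,-0.0245,0],"angular": [0,0,0],"hand": 0.02},
    {"translation": [-0.0397,-0.0245,0],"angular": [0,0,0],"hand": 0.02},
    {"translation": [-0.0397,-0.0245,0],"angular": [0,0,0],"hand": 0.02},
    {"translation": [-0.0397,-0.0245,0],"angular": [0,0,0],"hand": 0.02},
    {"translation": [-0.0397,-0.0245,0],"angular": [0,0,0],"hand": 0.02},
    {"translation": [0,0,0],"angular": [0,0,0],"hand": 0.02},
    {"translation": [0,0,0],"angular": [0,0,0],"hand": 0.02},
  ],
)

```text
time_s: 27.75
eef_pos: [0.4749, -0.0804, 0.1116]
eef_rot: [0.0, 0.645, 0.764, 0.0]
wrist_force: [0.1, -0.3, -0.9]
opening: 0.387
```

```bash
python3 -c "
from wf import *
ctrl.camera('wrist');go(.4751,-.0805,.0136,1.7415)
"
```

```text
t 27.8 pos [ 0.475  -0.0799  0.1114] psi 1.7414 open 0.386 F [-0.2  0.8 -1.8] q [-0.41  0.09  1.93  0.    1.13 -0.58]
 turn(tool)  [ 0.0004 -0.0001 -0.0001]  shift before turn [-0.0006 -0.      0.0978]  shift after turn [-0.0006  0.      0.0978]
```

Down 87 mm, then settle and check.

Request:
apply_moves(
  plan=[
    {"translation": [-0.0004,0,0.03],"angular": [0,0,0],"hand": 0.02},
    {"translation": [0,0,0.035],"angular": [0,0,0],"hand": 0.02},
    {"translation": [0,0,0.015],"angular": [0,0,0],"hand": 0.02},
    {"translation": [0,0,0.007],"angular": [0,0,0],"hand": 0.02},
    {"translation": [0,0,0],"angular": [0,0,0],"hand": 0.02},
    {"translation": [0,0,0],"angular": [0,0,0],"hand": 0.02},
    {"translation": [0,0,0],"angular": [0,0,0],"hand": 0.02},
    {"translation": [0,0,0],"angular": [0,0,0],"hand": 0.02},
  ],
)

```text
time_s: 28.8
eef_pos: [0.4752, -0.081, 0.0246]
eef_rot: [0.0, 0.644, 0.765, 0.0]
wrist_force: [-0.1, -0.8, -1.4]
opening: 0.391
```

```bash
python3 -c "
from wf import *
go(.4751,-.0805,.0136,1.7415)
w=Cam('wrist');cv2.imwrite('pics/u1.png',cv2.convertScaleAbs(w.img[:,:,::-1],alpha=1.3,beta=10))
w=Cam('scene');cv2.imwrite('pics/u2.png',cv2.resize(w.img[110:270,140:300,::-1],None,fx=3.7,fy=3.7,interpolation=cv2.INTER_CUBIC))
go(.4751,-.0805,.0136,1.7415)
"
```

```text
t 28.8 pos [ 0.4752 -0.081   0.0246] psi 1.741 open 0.391 F [-0.1 -0.8 -1.4] q [-0.42  0.24  1.97  0.    0.93 -0.59]
 turn(tool)  [ 0.0008  0.0005 -0.0005]  shift before turn [ 0.0006 -0.      0.011 ]  shift after turn [ 0.0005 -0.      0.011 ]
t 28.9 pos [ 0.475  -0.081   0.0244] psi 1.741 open 0.389 F [ 0.5 -0.  -0.6] q [-0.42  0.24  1.97  0.    0.93 -0.59]
 turn(tool)  [ 0.0004  0.0003 -0.0005]  shift before turn [0.0004 0.0002 0.0108]  shift after turn [0.0004 0.0002 0.0108]
```

View pics/u1.png

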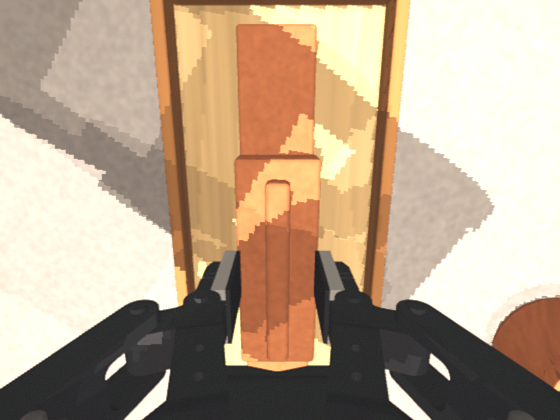

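View pics/u2.png

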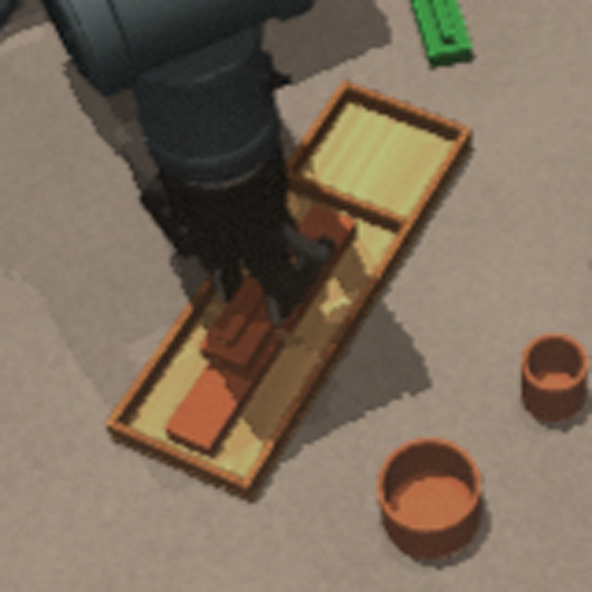

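Request:
apply_moves(
  plan=[
    {"translation": [0.0003,0,0.004],"angular": [0,0,0],"hand": 0.02},
    {"translation": [0,0,0.004],"angular": [0,0,0],"hand": 0.02},
    {"translation": [0,0,0.0015],"angular": [0,0,0],"hand": 0.02},
    {"translation": [0,0,0],"angular": [0,0,0],"hand": 0.02},
    {"translation": [0,0,0],"angular": [0,0,0],"hand": 0.02},
    {"translation": [0,0,0],"angular": [0,0,0],"hand": 0.02},
  ],
)

```text
time_s: 29.65
eef_pos: [0.4749, -0.0806, 0.0147]
eef_rot: [0.0, 0.644, 0.765, 0.0]
wrist_force: [-0.5, 0.7, -0.6]
opening: 0.385
```

Request:
apply_moves(
  plan=[
    {"translation": [0,0,0.0015],"angular": [0,0,0],"hand": 0.02},
    {"translation": [0,0,0],"angular": [0,0,0],"hand": 0.02},
    {"translation": [0,0,0],"angular": [0,0,0],"hand": 0.02},
  ],
)

```text
time_s: 30.02
eef_pos: [0.475, -0.0806, 0.0135]
eef_rot: [0.0, 0.644, 0.765, 0.0]
wrist_force: [-2.0, 0.5, 6.1]
opening: 0.388
```

Request:
apply_moves(
  plan=[
    {"translation": [0,0,-0.0003],"angular": [0,0,0],"hand": 0.036},
    {"translation": [0,0,0],"angular": [0,0,0],"hand": 0.04},
    {"translation": [0,0,0],"angular": [0,0,0],"hand": 0.045},
    {"translation": [0,0,0],"angular": [0,0,0],"hand": 0.05},
    {"translation": [0,0,0],"angular": [0,0,0],"hand": 0.05},
    {"translation": [0,0,-0.01],"angular": [0,0,0],"hand": 0.05},
    {"translation": [0,0,-0.04],"angular": [0,0,0],"hand": 0.055},
    {"translation": [0,0,-0.05],"angular": [0,0,0],"hand": 0.06},
    {"translation": [0,0,-0.04],"angular": [0,0,0],"hand": 0.06},
    {"translation": [0,0,0],"angular": [0,0,0],"hand": 0.06},
  ],
)

```text
time_s: 31.28
eef_pos: [0.4775, -0.0816, 0.1578]
eef_rot: [0.004, 0.644, 0.765, 0.001]
wrist_force: [0.7, -0.6, 0.4]
opening: 0.7
```

```bash
python3 -c "
from wf import *
w=Cam('wrist');cv2.imwrite('pics/u3.png',cv2.convertScaleAbs(w.img[:,:,::-1],alpha=1.3,beta=10))
go(.670,-.002,.16,1.0)
"; python3 fit1.py | grep -i cup
```

```text
t 31.32 pos [ 0.476  -0.081   0.1554] psi 1.7412 open 0.703 F [ 0.6 -0.2 -0.7] q [-0.42  0.03  1.89  0.    1.22 -0.59]
 turn(tool)  [0.0043 0.0009 0.7412]  shift before turn [ 0.045   0.2047 -0.0039]  shift after turn [ 0.1713  0.1206 -0.0046]
cup [ 0.6706 -0.0023] 0.107
cup [ 6.701e-01 -4.000e-04] 0.062
cup [ 0.6714 -0.0092] 0.114
bigcup (array([ 0.65583485, -0.12531883]), np.float64(0.08111525836114375))
```

View pics/u3.png

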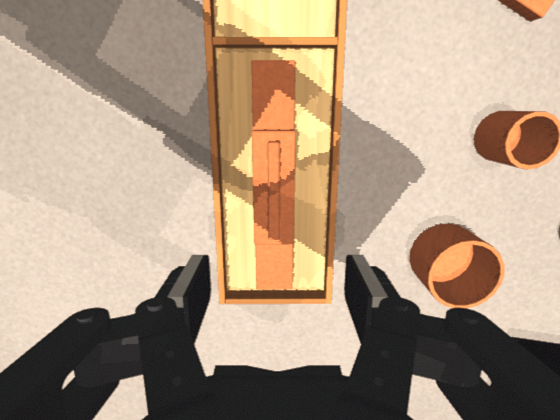

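Request:
apply_moves(
  plan=[
    {"translation": [0.009,0.041,0],"angular": [0,0,0],"hand": 0.07},
    {"translation": [0.009,0.041,0],"angular": [0,0,0],"hand": 0.07},
    {"translation": [0.009,0.041,0],"angular": [0,0,0],"hand": 0.07},
    {"translation": [0.009,0.041,0],"angular": [0,0,0],"hand": 0.07},
    {"translation": [0.009,0.041,0],"angular": [0,0,0],"hand": 0.07},
    {"translation": [0,0,0],"angular": [0,0,0],"hand": 0.07},
    {"translation": [0,0,0],"angular": [0,0,0],"hand": 0.07},
    {"translation": [0,0,0],"angular": [0,0,0],"hand": 0.07},
  ],
)

```text
time_s: 32.42
eef_pos: [0.668, -0.0019, 0.1528]
eef_rot: [-0.001, 0.645, 0.764, -0.0]
wrist_force: [0.4, -0.1, 0.3]
opening: 0.815
```

```bash
cat > cf.py <<'E'
from wf import *
def cfit(x,y,z0=0,nm=None):
    w=Cam('wrist'); m=redmask(w.img,(0,110,20),(16,255,255)); uv=w.proj([x,y,z0+.025])[0]
    b=min(blobs(m,400),key=lambda t:np.hypot(*(t[0]-uv))); print(uv.round(),b[0].round(),b[1])
    r=fit([(w,b[2])],lambda p:cylpts(.023,.05,*p,z0),[x,y]); print('cup',r[0].round(4),round(r[1],3))
    if nm:
        im=w.img[:,:,::-1].copy()
        for h,c in((0,(255,0,0)),(.05,(0,255,0))):
            cv2.polylines(im,[np.round(w.proj(cylpts(.023,h,*r[0],z0)[1::2])).astype(np.int32)],True,c,1)
        cv2.imwrite(nm,im)
    return r[0]
E
python3 -c "
from cf import *
r=cfit(.670,-.001,nm='pics/c1.png'); go(r[0],r[1],.01,1.7412)"
```

```text
[279. 191.] [281. 196.] [ 253  164   56   63 2727]
cup [ 0.6711 -0.0022] 0.027
t 32.48 pos [ 0.6683 -0.0019  0.1532] psi 1.7404 open 0.822 F [-0.5 -0.2 -0.2] q [-0.18  0.43  1.4  -0.    1.3  -0.35]
 turn(tool)  [-0.0008 -0.0001 -0.0008]  shift before turn [-0.0008  0.0029  0.1432]  shift after turn [-0.0007  0.0028  0.1432]
```

View pics/c1.png

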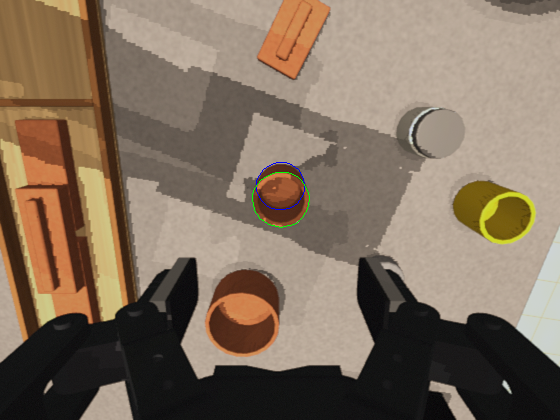

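Request:
apply_moves(
  plan=[
    {"translation": [-0.0007,0.0026,0.03],"angular": [0,0,0],"hand": 0.07},
    {"translation": [0,0,0.045],"angular": [0,0,0],"hand": 0.07},
    {"translation": [0,0,0.03],"angular": [0,0,0],"hand": 0.07},
    {"translation": [0,0,0],"angular": [0,0,0],"hand": 0.07},
    {"translation": [0,0,0],"angular": [0,0,0],"hand": 0.07},
    {"translation": [0,0,0],"angular": [0,0,0],"hand": 0.07},
  ],
)

```text
time_s: 33.22
eef_pos: [0.6734, -0.0021, 0.0509]
eef_rot: [0.002, 0.644, 0.765, 0.001]
wrist_force: [0.3, -0.1, -0.6]
opening: 0.82
```

```bash
python3 -c "
from cf import *
r=cfit(.671,-.002,nm='pics/c2.png'); go(r[0],r[1],.01,1.7412)"
```

```text
[272. 231.] [272. 239.] [ 229  188   86   99 6671]
cup [ 0.6711 -0.002 ] 0.038
t 33.27 pos [ 0.6732 -0.002   0.0506] psi 1.741 open 0.821 F [0.  0.1 0.4] q [-0.18  0.56  1.45  0.    1.13 -0.35]
 turn(tool)  [ 0.0032  0.0011 -0.0002]  shift before turn [ 0.0004 -0.0022  0.0406]  shift after turn [ 0.0004 -0.0021  0.0406]
```

View pics/c2.png

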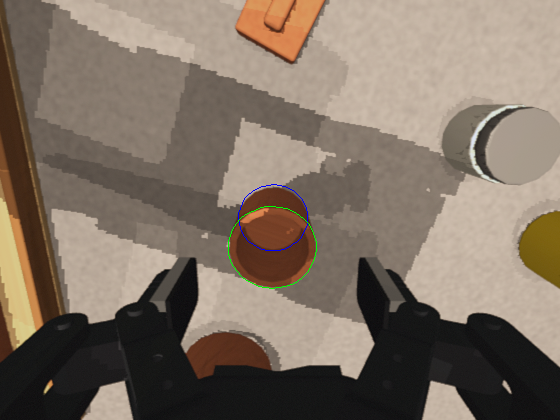

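Request:
apply_moves(
  plan=[
    {"translation": [0.0003,-0.0015,0.02],"angular": [0,0,0],"hand": 0.07},
    {"translation": [0,0,0.018],"angular": [0,0,0],"hand": 0.07},
    {"translation": [0,0,0],"angular": [0,0,0],"hand": 0.07},
    {"translation": [0,0,0],"angular": [0,0,0],"hand": 0.07},
  ],
)

```text
time_s: 33.78
eef_pos: [0.6702, -0.0016, 0.0099]
eef_rot: [-0.0, 0.644, 0.765, -0.0]
wrist_force: [1.0, -0.5, -0.0]
opening: 0.818
```

```bash
python3 -c "
from cf import *
r=cfit(.671,-.002,nm='pics/c3.png'); go(r[0],r[1],.01,1.7412)"
```

```text
[278. 264.] [278. 275.] [  223   208   111   131 11156]
cup [ 0.6712 -0.0021] 0.038
t 33.83 pos [ 0.6706 -0.0017  0.0105] psi 1.7411 open 0.82 F [ 0.1 -0.2  1. ] q [-0.18  0.61  1.47 -0.    1.07 -0.35]
 turn(tool)  [ 0.0003  0.0001 -0.0001]  shift before turn [-0.0004  0.0005  0.0005]  shift after turn [-0.0004  0.0005  0.0005]
```

Request:
apply_moves(
  plan=[
    {"translation": [0,0.0003,0],"angular": [0,0,0],"hand": 0.055},
    {"translation": [0,0,0],"angular": [0,0,0],"hand": 0.045},
    {"translation": [0,0,0],"angular": [0,0,0],"hand": 0.035},
    {"translation": [0,0,0],"angular": [0,0,0],"hand": 0.03},
    {"translation": [0,0,0],"angular": [0,0,0],"hand": 0.03},
    {"translation": [0,0,0],"angular": [0,0,0],"hand": 0.03},
  ],
)

```text
time_s: 34.58
eef_pos: [0.6714, -0.0017, 0.0116]
eef_rot: [0.001, 0.644, 0.765, 0.0]
wrist_force: [-2.8, -0.9, 6.2]
opening: 0.517
```

```bash
python3 -c "
from cf import *
r=cfit(.671,-.002,nm='pics/c4.png'); go(r[0],r[1],.01,1.7412)
print(trpts([[0,.118,0]],TR))"
```

```text
[275. 261.] [277. 273.] [  223   206   109   129 10964]
cup [ 0.6718 -0.0016] 0.037
t 34.62 pos [ 0.6714 -0.0017  0.0116] psi 1.7411 open 0.52 F [-2.4  0.3  5.2] q [-0.18  0.61  1.46  0.    1.07 -0.35]
 turn(tool)  [ 0.0015  0.0005 -0.0001]  shift before turn [-0.      0.0004  0.0016]  shift after turn [-0.      0.0004  0.0016]
[[0.44683648 0.084099   0.        ]]
```

View pics/c4.png

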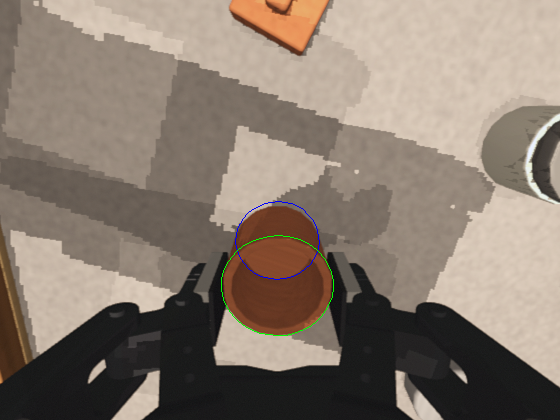

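Request:
apply_moves(
  plan=[
    {"translation": [0,0,-0.015],"angular": [0,0,0],"hand": 0.03},
    {"translation": [0,0,-0.04],"angular": [0,0,0],"hand": 0.03},
    {"translation": [0,0,-0.04],"angular": [0,0,0],"hand": 0.03},
    {"translation": [0,0,0],"angular": [0,0,0],"hand": 0.03},
    {"translation": [0,0,0],"angular": [0,0,0],"hand": 0.03},
  ],
)

```text
time_s: 35.25
eef_pos: [0.6702, -0.0015, 0.1052]
eef_rot: [-0.0, 0.644, 0.765, -0.0]
wrist_force: [-1.1, -0.3, -1.4]
opening: 0.518
```

```bash
python3 -c "
from cf import *
go(.4468,.0841,.105,1.7412)"
```

```text
t 35.25 pos [ 0.6702 -0.0015  0.1052] psi 1.7411 open 0.518 F [-1.1 -0.3 -1.4] q [-0.18  0.49  1.43  0.    1.22 -0.35]
 turn(tool)  [-0.0005 -0.0002 -0.0001]  shift before turn [ 0.1222 -0.2056  0.0003]  shift after turn [ 1.223e-01 -2.056e-01  2.000e-04]
```

Request:
apply_moves(
  plan=[
    {"translation": [0.0204,-0.0343,0],"angular": [0,0,0],"hand": 0.03},
    {"translation": [0.0204,-0.0343,0],"angular": [0,0,0],"hand": 0.03},
    {"translation": [0.0204,-0.0343,0],"angular": [0,0,0],"hand": 0.03},
    {"translation": [0.0204,-0.0343,0],"angular": [0,0,0],"hand": 0.03},
    {"translation": [0.0204,-0.0343,0],"angular": [0,0,0],"hand": 0.03},
    {"translation": [0.0204,-0.0343,0],"angular": [0,0,0],"hand": 0.03},
    {"translation": [0,0,0],"angular": [0,0,0],"hand": 0.03},
    {"translation": [0,0,0],"angular": [0,0,0],"hand": 0.03},
    {"translation": [0,0,0],"angular": [0,0,0],"hand": 0.03},
  ],
)

```text
time_s: 36.38
eef_pos: [0.4479, 0.0837, 0.1053]
eef_rot: [0.0, 0.645, 0.765, -0.0]
wrist_force: [-0.2, 0.2, -0.6]
opening: 0.52
```

```bash
python3 -c "
from cf import *
go(.4468,.0841,.0176,1.7412)
w=Cam('wrist');cv2.imwrite('pics/d1.png',cv2.convertScaleAbs(w.img[:,:,::-1],alpha=1.3,beta=10))
"
```

```text
t 36.38 pos [0.4479 0.0837 0.1053] psi 1.7406 open 0.52 F [-0.2  0.2 -0.6] q [-0.08  0.04  1.99 -0.    1.11 -0.25]
 turn(tool)  [ 0.      0.0001 -0.0006]  shift before turn [ 0.0005 -0.001   0.0877]  shift after turn [ 0.0005 -0.001   0.0877]
```

View pics/d1.png

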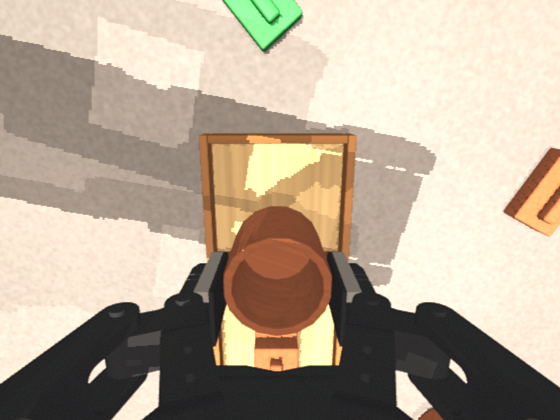

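Request:
apply_moves(
  plan=[
    {"translation": [0,-0.0008,0.03],"angular": [0,0,0],"hand": 0.03},
    {"translation": [0,0,0.035],"angular": [0,0,0],"hand": 0.03},
    {"translation": [0,0,0.014],"angular": [0,0,0],"hand": 0.03},
    {"translation": [0,0,0],"angular": [0,0,0],"hand": 0.03},
    {"translation": [0,0,0],"angular": [0,0,0],"hand": 0.03},
    {"translation": [0,0,0],"angular": [0,0,0],"hand": 0.03},
    {"translation": [0,0,0.004],"angular": [0,0,0],"hand": 0.03},
    {"translation": [0,0,0.003],"angular": [0,0,0],"hand": 0.03},
    {"translation": [0,0,0],"angular": [0,0,0],"hand": 0.03},
    {"translation": [0,0,0],"angular": [0,0,0],"hand": 0.03},
  ],
)

```text
time_s: 37.67
eef_pos: [0.4462, 0.084, 0.0193]
eef_rot: [-0.0, 0.644, 0.765, -0.0]
wrist_force: [0.3, -0.4, 0.2]
opening: 0.519
```

```bash
python3 -c "
from cf import *
go(.4468,.0841,.0176,1.7412)"
```

```text
t 37.67 pos [0.4462 0.084  0.0193] psi 1.7411 open 0.519 F [ 0.3 -0.4  0.2] q [-0.08  0.2   2.04  0.    0.91 -0.25]
 turn(tool)  [-0.0001 -0.     -0.0001]  shift before turn [-0.      0.0006  0.0017]  shift after turn [-0.      0.0006  0.0017]
```

Request:
apply_moves(
  plan=[
    {"translation": [0,0.0003,0.0015],"angular": [0,0,0],"hand": 0.03},
    {"translation": [0,0,0],"angular": [0,0,0],"hand": 0.03},
    {"translation": [0,0,0],"angular": [0,0,0],"hand": 0.03},
  ],
)

```text
time_s: 38.05
eef_pos: [0.4466, 0.084, 0.0179]
eef_rot: [0.0, 0.644, 0.765, 0.0]
wrist_force: [-0.1, -0.6, -0.9]
opening: 0.515
```

Request:
apply_moves(
  plan=[
    {"translation": [0,0,0.0015],"angular": [0,0,0],"hand": 0.03},
    {"translation": [0,0,0],"angular": [0,0,0],"hand": 0.03},
    {"translation": [0,0,0],"angular": [0,0,0],"hand": 0.03},
  ],
)

```text
time_s: 38.42
eef_pos: [0.4467, 0.0841, 0.0175]
eef_rot: [0.0, 0.644, 0.765, -0.0]
wrist_force: [-5.3, 0.2, 14.5]
opening: 0.515
```

Request:
apply_moves(
  plan=[
    {"translation": [0,0,-0.001],"angular": [0,0,0],"hand": 0.046},
    {"translation": [0,0,0],"angular": [0,0,0],"hand": 0.052},
    {"translation": [0,0,0],"angular": [0,0,0],"hand": 0.06},
    {"translation": [0,0,0],"angular": [0,0,0],"hand": 0.06},
    {"translation": [0,0,-0.01],"angular": [0,0,0],"hand": 0.06},
    {"translation": [0,0,-0.04],"angular": [0,0,0],"hand": 0.06},
    {"translation": [0,0,-0.05],"angular": [0,0,0],"hand": 0.06},
    {"translation": [0,0,-0.05],"angular": [0,0,0],"hand": 0.06},
    {"translation": [0,0,0],"angular": [0,0,0],"hand": 0.06},
    {"translation": [0,0,0],"angular": [0,0,0],"hand": 0.06},
  ],
)

```text
time_s: 39.67
eef_pos: [0.4463, 0.0841, 0.1673]
eef_rot: [0.0, 0.644, 0.765, 0.0]
wrist_force: [0.1, -0.0, -0.3]
opening: 0.706
```

```bash
python3 -c "
from cf import *
go(.475,-.08,.2,1.7412)
w=Cam('wrist');cv2.imwrite('pics/d2.png',cv2.convertScaleAbs(w.img[:,:,::-1],alpha=1.3,beta=10))
w=Cam('scene');cv2.imwrite('pics/d3.png',cv2.resize(w.img[110:270,140:300,::-1],None,fx=3.7,fy=3.7,interpolation=cv2.INTER_CUBIC))
"
```

```text
t 39.67 pos [0.4463 0.0841 0.1673] psi 1.7411 open 0.706 F [ 0.1 -0.  -0.3] q [-0.08 -0.05  1.94  0.    1.25 -0.25]
 turn(tool)  [ 0.0001  0.     -0.0001]  shift before turn [-0.1666  0.0005 -0.0327]  shift after turn [-0.1666  0.0005 -0.0327]
```

View pics/d2.png

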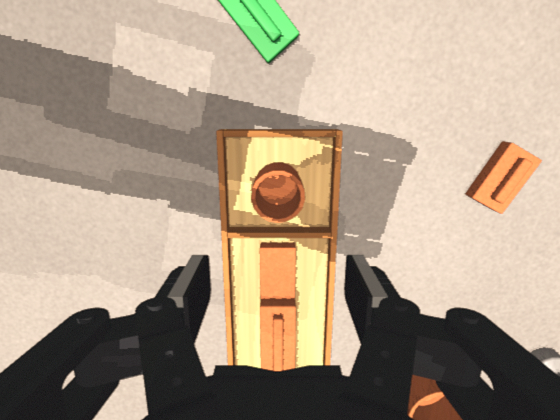

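View pics/d3.png

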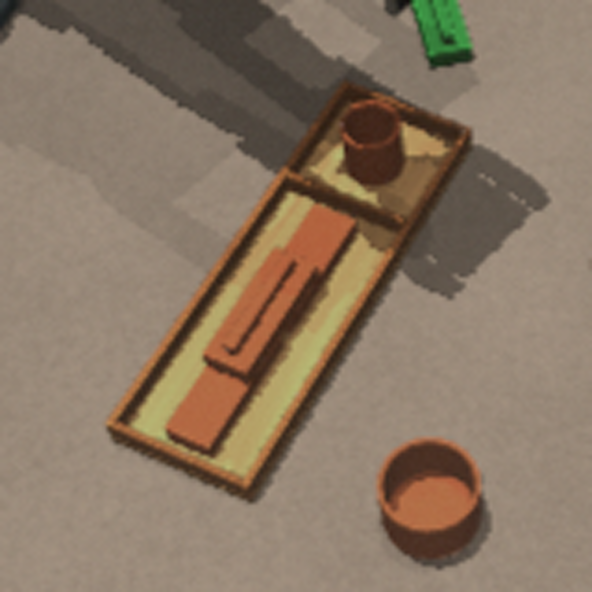

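Request:
apply_moves(
  plan=[
    {"translation": [-0.05,0,-0.01],"angular": [0,0,0],"hand": 0.06},
    {"translation": [-0.05,0,-0.01],"angular": [0,0,0],"hand": 0.06},
    {"translation": [-0.05,0,-0.01],"angular": [0,0,0],"hand": 0.06},
    {"translation": [-0.02,0,0],"angular": [0,0,0],"hand": 0.06},
    {"translation": [0,0,0],"angular": [0,0,0],"hand": 0.06},
    {"translation": [0,0,0],"angular": [0,0,0],"hand": 0.06},
    {"translation": [0,0,0],"angular": [0,0,0],"hand": 0.06},
  ],
)

```text
time_s: 40.65
eef_pos: [0.475, -0.0821, 0.1969]
eef_rot: [-0.001, 0.644, 0.765, -0.0]
wrist_force: [0.8, 0.5, 0.3]
opening: 0.703
```

```bash
python3 -c "
from cf import *
w=Cam('wrist'); im=cv2.convertScaleAbs(w.img[:,:,::-1],alpha=1.3,beta=10)
def loop(P,c): cv2.polylines(im,[np.round(w.proj(P)*8).astype(np.int32)],True,c,1,cv2.LINE_AA,3)
def top(yc,z,T=TR): return trpts([[-.018,yc-.05,z],[.018,yc-.05,z],[.018,yc+.05,z],[-.018,yc+.05,z]],T)
outline(im,w,TR)
loop(top(-.103,.022),(0,255,0));loop(top(.007,.022),(0,255,0));loop(top(-.048,.038),(255,0,255))
cv2.imwrite('pics/e1.png',cv2.resize(im[0:330,180:380],None,fx=1.8,fy=1.8,interpolation=cv2.INTER_CUBIC))
"
```

```text
(no output)
```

View pics/e1.png

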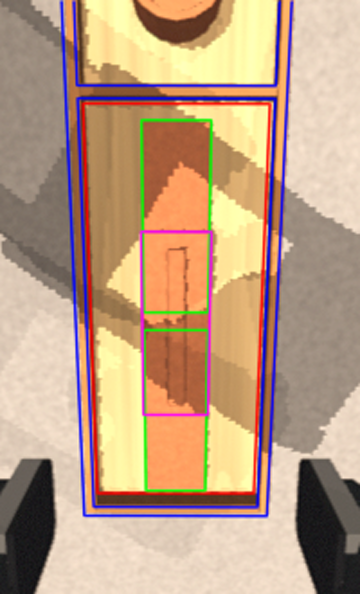

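The predicted outlines match the pieces to about 1 mm. Handing in.

```bash
python3 -c "
from bench import ctrl
print(ctrl.hand_in())"
```

```text
the job is handed in; nothing more can be done
None
```

The tray is packed as asked and the job is handed in, at about 41 s of the 99 s allowed. No verdict was reported.

- **Order of work:** I laid the two long plain tiles end to end along the middle of the long bay, then the long ribbed tile, rib up, across their joint. Last, I stood the small cup in the small bay. The short tiles, big cup, green tile and yellow cup were not touched.
- **Placement check:** In the last wrist picture, the outlines predicted for tile centres at y = -103 and +7, with the ribbed tile centred at -48, lay on the pieces to within about 1 mm. The cup stands upright near the middle of the small bay.
- **Contact forces:** The highest wrist force I read was about 19 N, when setting pieces down. It was read only at the end of each move.
- **What went wrong:** The first grasp closed above the tile, because the fingertips sit about 10–14 mm behind the TCP when partly closed. I lowered the arm and gripped again, and the tile was not disturbed.
- **Checks that disagreed:** Two fits of the first tile placed were poor and I did not use them: the side camera was 13 mm off, and one wrist fit had its mask spoiled by the fingers. The scene camera put that tile within 1 mm of its target, and the last wrist picture agreed.

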